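# Stand the analyser's refill bottles in their drip trays

## Task

Stand each of the four white refill bottles upright in the drip tray of its own shape and size: the two round ones in the round trays, large in large and small in small, the square one in the square tray and the flat one in the oblong tray. Each must rest flat on its tray's floor inside the rim. Do not tip a bottle over on the way, and leave the blue tube rack and the brown dropper bottle where they stand.

Things in the scene. Friction and masses are not known exactly. Their poses are not given: they have to be found in the camera images.
- large_round_bottle: The larger round refill bottle. White plastic with a grey screw cap. Cylinder of diameter 58 mm up to a height of 66 mm, then a shoulder and a cap of diameter 30 mm; 92 mm high in all; 150 to 310 g. Stands loose and upright on the bench among the other things. The origin is the centre of its underside, z up.
- small_round_bottle: The smaller round refill bottle. White plastic with a grey screw cap. Cylinder of diameter 36 mm up to a height of 52 mm, then a shoulder and a cap of diameter 22 mm; 74 mm high in all; 55 to 115 g. Stands loose and upright on the bench among the other things. The origin is the centre of its underside, z up.
- square_bottle: The square refill bottle. White plastic with a grey screw cap. Body 46 x 46 mm and 66 mm high, its sides along its own x and y, then a neck and a cap of diameter 26 mm; 88 mm high in all; 115 to 240 g. Stands loose and upright on the bench among the other things. The origin is the centre of its underside, z up.
- flat_bottle: The flat oblong refill bottle. White plastic with a grey screw cap. Body 72 mm long (its own x) by 30 mm thick (its own y) and 62 mm high, then a neck and a cap of diameter 22 mm in the middle; 82 mm high in all; 95 to 200 g. Stands loose and upright on the bench among the other things. The origin is the centre of its underside, z up.
- large_round_tray: The larger round drip tray, for the larger round bottle. Pale grey plastic, fixed to the bench, open above, 12 mm high; floor and walls 3 mm thick. Outer diameter 80 mm, inner 74 mm. The origin is the centre of its underside, z up.
- small_round_tray: The smaller round drip tray, for the smaller round bottle. Pale grey plastic, fixed to the bench, open above, 12 mm high; floor and walls 3 mm thick. Outer diameter 58 mm, inner 52 mm. The origin is the centre of its underside, z up.
- square_tray: The square drip tray, for the square bottle. Pale grey plastic, fixed to the bench, open above, 12 mm high; floor and walls 3 mm thick. Outside 68 x 68 mm, inside 62 x 62 mm, sides along its own x and y. The origin is the centre of its underside, z up.
- oblong_tray: The oblong drip tray, for the flat bottle. Pale grey plastic, fixed to the bench, open above, 12 mm high; floor and walls 3 mm thick. Outside 94 mm along its own x by 52 mm along its own y, inside 88 x 46 mm. The origin is the centre of its underside, z up.
- tube_rack: Bystander: a loose blue rack with four capped sample tubes in a row, 100 mm (its own x) by 40 mm, 82 mm high to the caps. The origin is the centre of its underside, z up.
- dropper_bottle: Bystander: a loose brown glass bottle with a black collar and a pointed rubber bulb, diameter 40 mm, 90 mm high. The origin is the centre of its underside, z up.
Things that resemble listed ones, but are neither listed nor needed, are in the scene too. Leave any green, pink or red look-alike of the large_round_bottle alone.

How it is judged (in metres and radians):
At the end, for the whole second after the job is handed in: Each of the four white bottles stands in its own tray: its origin within 13 mm of the tray's centre horizontally (it can stand anywhere inside the rim), its underside less than 7 mm above the tray's underside, tilted less than 0.08 rad, let go and at rest (horizontal distance between large_round_bottle and large_round_tray below 0.013 m and z of large_round_bottle in the frame of large_round_tray below 0.007 m and angle between each of large_round_bottle, small_round_bottle, square_bottle, flat_bottle's own z axis and vertical below 0.08 rad and linear speed of each of large_round_bottle, small_round_bottle, square_bottle, flat_bottle below 0.02 m/s and angular speed of each of large_round_bottle, small_round_bottle, square_bottle, flat_bottle below 0.2 rad/s and contact force between the fingers and large_round_bottle below 0.1 N and horizontal distance between small_round_bottle and small_round_tray below 0.013 m and z of small_round_bottle in the frame of small_round_tray below 0.007 m and contact force between the fingers and small_round_bottle below 0.1 N and horizontal distance between square_bottle and square_tray below 0.013 m and z of square_bottle in the frame of square_tray below 0.007 m and contact force between the fingers and square_bottle below 0.1 N and horizontal distance between flat_bottle and oblong_tray below 0.013 m and z of flat_bottle in the frame of oblong_tray below 0.007 m and contact force between the fingers and flat_bottle below 0.1 N); the robot touches nothing.
It fails at once if a bottle is tipped over (tilted beyond 0.8 rad) (angle between any of large_round_bottle, small_round_bottle, square_bottle, flat_bottle's own z axis and vertical above 0.8 rad).
It fails at once if the tube rack or the dropper bottle is shifted by more than 25 mm or tipped beyond 0.5 rad (distance of any of tube_rack, dropper_bottle from where it was at the start of the episode above 0.025 m or angle between any of tube_rack, dropper_bottle's own z axis and vertical above 0.5 rad).
It also fails if it takes over 122 s, if anything falls off the work surface, if the arm or the gripper's body presses on something with over 40 N, if the wrist force passes 120 N, or if a joint passes its speed limit or range.

## Robot

A 6-joint arm with a two-finger parallel gripper is mounted at the origin on the work surface. World frame = base frame: x ahead of the robot, y to its left, z up, the work surface at z = 0. Lengths are in mm, angles in rad, forces in N, time in s.
With the tool pointing down it reaches from about 400 to 925 mm from the base axis. Payload 3.4 kg.
Tool frame: the origin (TCP) lies on the centre line of the jaws, within the pads' length; the fingertips stand 17 mm ahead of it and the grasp point (between the pads) lies 2 mm behind it; x points along the fingers, z is the direction in which the jaws open and shut, and the axes are right-handed (so a half turn about x gives the same grasp; the last joint's range is limited). The gripper opens to 85 mm and grips with 20 to 120 N. Pads are 22 mm wide; open, the fingers measure 114 mm over their backs; the gripper's body (76 mm by 85 mm) begins 54 mm behind the grasp point. The pads swing forward as they close: fully open they stand 13 mm farther back than shut.
Start: joints at [1.226, 0.307, 1.506, -0, 1.328, -0.073], TCP at [153.837, 554.044, 223.105] pointing down, gripper open.
Joint ranges: [-3.12, 3.12], [-1.05, 2.28], [0.14, 2.33], [-1.42, 4.57], [0.1, 2.73], [-2.68, 2.68]. Speed limits (rad/s): [2.57, 2.57, 3.14, 3.14, 3.14, 3.14].

## Interface

Orientations are given as a rotation vector (axis times angle).
In Python, from bench import manip gives the robot as it stands. The module is installed in compiled form; this text tells all that it offers.
- The arm moves only by the tool carry_out, never from a script. Its argument "targets" is a list of rows, each a list of 3 entries, a list of its own where there are three numbers: the turn, a rotation vector about the world's x, y, z in rad, then the shift along the world's x, y, z in m, then the finger opening in m, from 0 to 0.0854. In form: [[[wx, wy, wz], [dx, dy, dz], jaw], ...]. A call has exactly 10 rows; each row shifts and turns the commanded pose from where the row before left it; what a row does not reach is not made up. A row lasts 1/12 s, in which the tool goes at most 41.7 mm and 7.16 degrees, less where a joint would pass 70% of its speed; a pose out of reach is approached as far as the arm can. A call with a gripper value outside its range is refused whole. The fingers move at their own pace and stop on an object; "newtons" is the grip in N (left out, the last holds). Time passes only in rows, so rows that do not move let the fingers close, or fill a call up. It gives the time, the measured TCP pose, the force and the opening at its end, in the units of the state.
- manip.get_obs(): the state, without advancing time (a new reading comes with each control period).
- manip.grab_frame(name): name is "side" or "top" or "wrist"; returns (picture, depth): 480x640x3 uint8, red, green, blue; 480x640 float32, mm along the optical axis (not along the pixel's ray), 0 where there is no reading.
- manip.camera_model(name): a dict with "fx", "fy", "cx", "cy" (pixels), "rvec" (rotation vector, rad) and "tvec" (3), from world to camera coordinates, as OpenCV has them. Camera axes: x right, y down, z forward; pixel columns grow to the right and rows downward; lengths in mm; the calibration is good to about 2 mm. The wrist camera is an equidistant fisheye: a pixel r from the principal point sees the ray r / f radians off the axis. A picture is of the moment at which its call begins: read the wrist's pose just before it. camera_model takes no time and is no camera call; for the wrist camera it gives the pose at the moment of the call.
- manip.hand_in(): hands the job in, once; it reports no verdict.
Trained networks look in the newest picture that a camera, given by its name, has taken for a name from the list of things; names that differ only in an ending like _2 or _b are one class to them, and where a whole thing is asked for, a point or a joint stands for the part that bears it (a point fixed in the world has none). Each returns a list of dicts, best first, with "p" (0 to 1); they miss things now and then, are a little off and sometimes report something else, mostly with a low value. They report only what shows in the picture. A call takes as long as a camera call. They do not tell look-alikes from the thing itself.
- manip.regions_of(camera, name): "mask" (480x640 bool, what is visible of it) and "box" ([left, top, width, height] in pixels, round what is visible of it).
The state is a dict: "time": time; "joint_positions": joint angles; "qd": joint speeds; "joint_efforts": joint torques, N m; "position": TCP position; "ee_rot": TCP orientation; "ft_force": force on the tool from outside, world axes, zero at the start; "wrist_torque": the same for the moment, N m; "finger_gap": finger opening in mm.
Only numpy, scipy, OpenCV 4.12 (cv2) and the standard library are available. Lean on these libraries where they do the work, as an engineer would, in place of code of your own. Each camera call takes 0.05 s, during which the arm holds its last target.

## Working session

There is one attempt and no reset: what is moved stays moved. The work goes in short steps, Python scripts to look and compute and a tool call to move; the robot and the scene stay as the last step left them, time stands still between calls to the robot, and variables do not carry over. Pictures are saved under pics/ and viewed, and the job is handed in when it is done.

Besides the shell and the picture viewer there is one more tool, called after "Emit:" in YAML: its name, and indented under it one key for each argument. carry_out: Moves the arm, as the interface text tells. Its arguments: {"type":"object","properties":{"targets":{"type":"array"},"newtons":{"type":"number"}},"required":["targets"]}

```bash
ls; mkdir -p pics
python3 - <<'E'
from bench import manip
import cv2,numpy as np
print(manip.get_obs())
for n in ["side","top"]:
    im,d=manip.grab_frame(n)
    cv2.imwrite(f"pics/{n}0.png",im[:,:,::-1]); np.save(f"{n}0.npy",d)
    print(n,manip.camera_model(n))
E
```

```text
pics
{'time': 0.0, 'joint_positions': array([ 1.22647483e+00,  3.07560199e-01,  1.50763210e+00,  4.45892356e-06,
        1.32839938e+00, -7.34870999e-02]), 'qd': array([-0.00119878, -0.00020441, -0.00122544,  0.00079619, -0.00042636,
       -0.00082099]), 'joint_efforts': array([ 6.85812051e-05, -4.57561791e+01, -2.51915181e+01, -2.05203410e-04,
        1.34218630e-02, -2.91676827e-05]), 'position': array([153.61390035, 553.38367024, 222.20395667]), 'ee_rot': array([-1.008558  ,  1.32695494,  1.0067497 ]), 'ft_force': array([ 0.01831213, -0.08318983,  0.1909707 ]), 'wrist_torque': array([-0.04370844,  0.01465915,  0.03137012]), 'finger_gap': 85.12527347552513}
side {'fx': 521.2854927137051, 'fy': 521.2854927137051, 'cx': 316.88377719573356, 'cy': 232.61158333348754, 'rvec': array([ 2.42355395, -0.30075976,  0.09070817]), 'tvec': array([-525.50218641,  112.43939905, 1035.09316051])}
top {'fx': 574.0941913166942, 'fy': 574.0941913166942, 'cx': 310.0654099420424, 'cy': 236.140875811022, 'rvec': array([ 2.05912177, -2.15457011,  0.23367394]), 'tvec': array([   8.28089189,  518.08841385, 1234.40549099])}
```

View pics/top0.png

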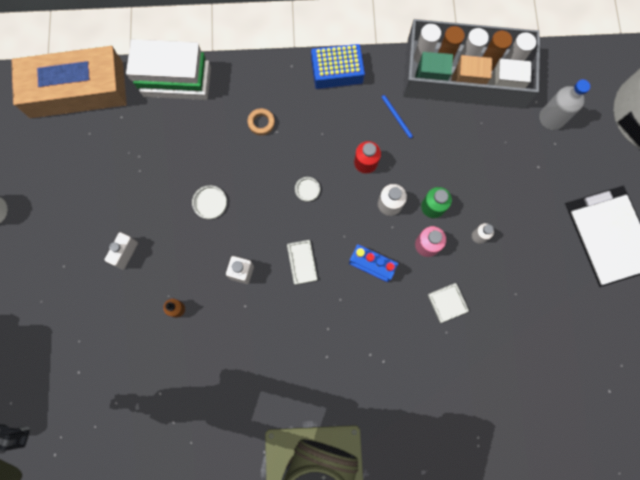

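View pics/side0.png

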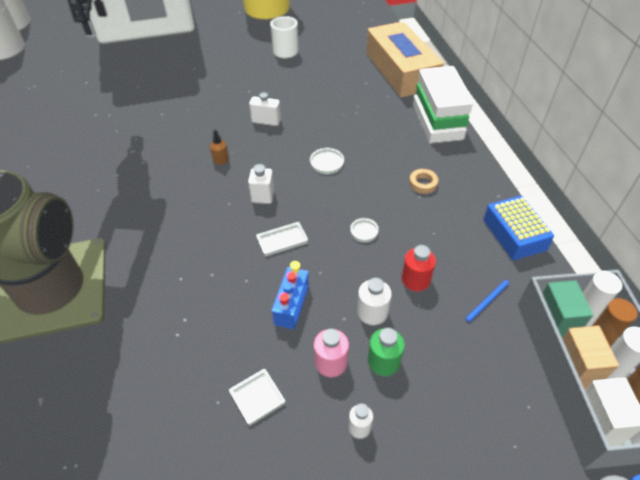

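The top view shows the trays: large round (210,202), small round (307,188), oblong (302,262) and square (448,302). The bottles are flat (120,250), square (239,268), large round (392,198) and small round (484,232). The rack is at (374,262) and the dropper at (173,307). The red, green and pink look-alikes surround the large bottle.

```bash
cat > h.py <<'E'
from bench import manip
import cv2,numpy as np
def cloud(n,d,m):
    c=manip.camera_model(n); R=cv2.Rodrigues(np.array(c['rvec']))[0]; t=np.array(c['tvec'])
    v,u=np.nonzero(m&(d>0)); z=d[v,u]
    P=np.stack([(u-c['cx'])/c['fx']*z,(v-c['cy'])/c['fy']*z,z],1)
    return (P-t)@R, u, v
def proj(n,X):
    c=manip.camera_model(n); K=np.array([[c['fx'],0,c['cx']],[0,c['fy'],c['cy']],[0,0,1]])
    return cv2.projectPoints(np.array(X,float).reshape(-1,3),np.array(c['rvec']),np.array(c['tvec']),K,None)[0].reshape(-1,2)
E
python3 - <<'E'
from h import *
import pickle
names=["large_round_bottle","small_round_bottle","square_bottle","flat_bottle","large_round_tray","small_round_tray","square_tray","oblong_tray","tube_rack","dropper_bottle"]
out={}
for cam in ["top","side"]:
    d=np.load(cam+"0.npy")
    for n in names:
        r=manip.regions_of(cam,n)
        out[cam,n]=r
        for q in r[:5]:
            P,u,v=cloud(cam,d,q['mask'])
            if len(P)==0: print(cam,n,q['p'],'none');continue
            hi=P[:,2]>np.percentile(P[:,2],98)-6
            print(cam,n,round(q['p'],2),q['box'],len(P),'med',np.median(P,0).round(),'zr',np.percentile(P[:,2],[2,98]).round(),'cap',P[hi].mean(0).round(1))
pickle.dump(out,open('reg.pkl','wb'))
E
```

```text
top large_round_bottle 0.95 [377.5, 182.8, 29.2, 33.2] 674 med [ 590. -204.   70.] zr [ 3. 95.] cap [ 598.8 -208.    93.1]
top large_round_bottle 0.85 [423.3, 188.4, 30.6, 31.6] 698 med [ 579. -302.   70.] zr [ 5. 97.] cap [ 586.6 -309.3   94. ]
top large_round_bottle 0.82 [354.7, 143.7, 27.2, 30.4] 643 med [ 693. -154.   70.] zr [ 9. 96.] cap [ 704.9 -157.7   93.5]
top small_round_bottle 0.71 [471.8, 226.1, 23.3, 17.4] 300 med [ 507. -404.   55.] zr [ 5. 79.] cap [ 511.6 -410.    75.8]
top square_bottle 0.74 [223.6, 256.0, 32.0, 25.9] 535 med [445. 142.  67.] zr [ 0. 91.] cap [451.4 145.6  88.9]
top square_bottle 0.54 [289.0, 242.7, 27.5, 41.1] 913 med [468.   6.   5.] zr [-1. 16.] cap [468.8   7.7  13. ]
top flat_bottle 0.92 [108.3, 234.6, 29.6, 34.4] 677 med [503. 409.  60.] zr [ 9. 84.] cap [506.9 414.   82.3]
top large_round_tray 0.61 [190.8, 186.4, 37.0, 34.5] 912 med [622. 219.   4.] zr [-2. 15.] cap [619.7 217.5  12.2]
top small_round_tray 0.75 [294.9, 178.9, 27.6, 21.3] 447 med [643. -15.   5.] zr [-1. 16.] cap [640.2 -16.2  13.4]
top square_tray 0.72 [430.2, 282.5, 35.6, 40
[... 1934 characters left out ...]
9  82.1]
side square_tray 0.72 [357.4, 279.0, 32.7, 49.0] 1242 med [ 591. -222.   67.] zr [ 6. 94.] cap [ 597.3 -208.4   92.7]
side square_tray 0.55 [227.9, 368.6, 56.3, 55.5] 1772 med [ 357. -320.    5.] zr [ 1. 15.] cap [ 356.7 -321.7   12.9]
side oblong_tray 0.91 [258.4, 219.9, 48.1, 36.7] 1004 med [466.   9.   5.] zr [ 1. 15.] cap [466.5   5.   12.3]
side tube_rack 0.92 [274.5, 262.8, 35.4, 68.5] 1598 med [ 450. -170.   51.] zr [ 2. 85.] cap [ 451.2 -156.4   82.8]
side dropper_bottle 0.78 [209.5, 128.4, 18.7, 36.7] 395 med [372. 286.  46.] zr [ 6. 85.] cap [371.5 293.2  84.8]
side dropper_bottle 0.53 [247.3, 167.0, 26.0, 35.6] 812 med [448. 131.  56.] zr [ 3. 90.] cap [448.5 145.5  88.7]
```

```bash
cat > fit.py <<'E'
from h import *
from scipy.optimize import minimize
def circ(r,z,n=40):
    a=np.linspace(0,2*np.pi,n,endpoint=False); return np.c_[r*np.cos(a),r*np.sin(a),z+0*a]
def box(a,b,z): return np.array([[s*a/2,t*b/2,z] for s in(-1,1) for t in(-1,1)],float)
M={'large_round_bottle':[[circ(29,0),circ(29,64)],[circ(29,64),circ(15,76),circ(15,92)]],
'small_round_bottle':[[circ(18,0),circ(18,52)],[circ(18,52),circ(11,58),circ(11,74)]],
'square_bottle':[[box(46,46,0),box(46,46,66)],[circ(13,66),circ(13,88)]],
'flat_bottle':[[box(72,30,0),box(72,30,62)],[circ(11,62),circ(11,82)]],
'large_round_tray':[[circ(40,0),circ(40,12)]],'small_round_tray':[[circ(29,0),circ(29,12)]],
'square_tray':[[box(68,68,0),box(68,68,12)]],'oblong_tray':[[box(94,52,0),box(94,52,12)]],
'tube_rack':[[box(100,40,0),box(100,40,45)]],'dropper_bottle':[[circ(20,0),circ(20,45)]]}
S=4
def sil(cam,name,p,x0,y0,w,h):
    im=np.zeros((h*S,w*S),np.uint8); c,s=np.cos(p[2]),np.sin(p[2])
    for part in M[name]:
        X=np.vstack(part); W=np.c_[p[0]+c*X[:,0]-s*X[:,1],p[1]+s*X[:,0]+c*X[:,1],X[:,2]]
        q=(proj(cam,W)-[x0,y0]+0.5)*S-0.5
        cv2.fillConvexPoly(im,cv2.convexHull((q*16).round().astype(np.int32)),1,shift=4)
    return im
def target(cam,img,name,p):
    q=proj(cam,[p[0],p[1],30])[0].astype(int); R=40 if cam=='top' else 48
    x0,y0=q[0]-R,q[1]-R; roi=img[max(y0,0):y0+2*R,max(x0,0):x0+2*R]; x0=max(x0,0);y0=max(y0,0)
    up=cv2.resize(roi,None,fx=S,fy=S,interpolation=cv2.INTER_LINEAR)
    if name in('tube_rack','dropper_bottle'): m=None
    mx=up.max(2).astype(int); mn=up.min(2).astype(int)
    sat=(mx-mn)>45
    m=((mx>95)&~sat).astype(np.uint8)
    n,l,st,ce=cv2.connectedComponentsWithStats(m)
    c=proj(cam,[p[0],p[1],10])[0]; cc=((c-[x0,y0]+.5)*S)
    best=min(range(1,n),key=lambda i:np.hypot(*(ce[i]-cc)) if st[i,4]>1500 else 1e9)
    t=(l==best).astype(np.uint8)
    t=cv2.morphologyEx(t,cv2.MORPH_CLOSE,np.ones((9,9)))
    ct,_=cv2.findContours(t,cv2.RETR_EXTERNAL,cv2.CHAIN_APPROX_NONE); cv2.drawContours(t,ct,-1,1,-1)
    return t,x0,y0,roi
def fit(name,p0,imgs,yaw=True):
    T={c:target(c,imgs[c],name,p0) for c in imgs}
    def cost(p,cams=None):
        s=0
        for c in cams or T:
            t,x0,y0,roi=T[c]; m=sil(c,name,p,x0,y0,roi.shape[1],roi.shape[0])
            s+=1-(m&t).sum()/max((m|t).sum(),1)
        return s
    def run(cams):
        best=None
        for y in (np.arange(0,np.pi,np.pi/8) if yaw and len(p0)==2 else [p0[2] if len(p0)>2 else 0]):
            r=minimize(lambda v:cost([v[0],v[1],v[2]/50 if yaw else 0],cams),[p0[0],p0[1],y*50],method='Nelder-Mead',options=dict(initial_simplex=[[p0[0],p0[1],y*50],[p0[0]+8,p0[1],y*50],[p0[0],p0[1]+8,y*50],[p0[0],p0[1],y*50+10]],maxiter=120,xatol=.05,fatol=1e-5))
            if best is None or r.fun<best.fun: best=r
        return np.array([best.x[0],best.x[1],best.x[2]/50]),best.fun
    return run,T
E
python3 - <<'E'
from fit import *
imgs={c:cv2.imread(f'pics/{c}0.png') for c in('top','side')}
init={'large_round_bottle':(598,-208.5),'small_round_bottle':(511,-410.5),'square_bottle':(450,145),'flat_bottle':(506,414),'large_round_tray':(619,218),'small_round_tray':(641.5,-17),'square_tray':(359,-320.5),'oblong_tray':(467.5,6)}
rows={'top':[], 'side':[]}
for n,p in init.items():
    run,T=fit(n,p,imgs,'round' not in n)
    res={}
    for c in (['top'],['side'],['top','side']):
        b,f=run(c); res[tuple(c)]=b; print(n,c,b.round(3)[:2].round(1),round(b[2],3),round(f,3))
    for c in T:
        t,x0,y0,roi=T[c]; v=cv2.resize(roi,None,fx=S,fy=S)
        for m,col in ((t,(0,0,255)),(sil(c,n,b,x0,y0,roi.shape[1],roi.shape[0]),(0,255,0))):
            ct,_=cv2.findContours(m,cv2.RETR_EXTERNAL,cv2.CHAIN_APPROX_NONE); cv2.drawContours(v,ct,-1,col,1)
        rows[c].append(cv2.resize(v,(200,200)))
for c in rows:
    cv2.imwrite(f'pics/fit_{c}.png',np.vstack([np.hstack(rows[c][:4]),np.hstack(rows[c][4:])]))
E
```

```text
large_round_bottle ['top'] [ 603.4 -207.3] -0.193 0.096
large_round_bottle ['side'] [ 627.6 -231.8] -0.266 0.83
large_round_bottle ['top', 'side'] [ 604.  -207.3] -0.211 0.93
small_round_bottle ['top'] [ 515.1 -411.9] 0.005 0.11
small_round_bottle ['side'] [ 547.  -464.7] 0.002 0.905
small_round_bottle ['top', 'side'] [ 515. -412.] 0.005 1.019Traceback (most recent call last):
  File "<stdin>", line 9, in <module>
  File "fit.py", line 47, in run
    r=minimize(lambda v:cost([v[0],v[1],v[2]/50 if yaw else 0],cams),[p0[0],p0[1],y*50],method='Nelder-Mead',options=dict(initial_simplex=[[p0[0],p0[1],y*50],[p0[0]+8,p0[1],y*50],[p0[0],p0[1]+8,y*50],[p0[0],p0[1],y*50+10]],maxiter=120,xatol=.05,fatol=1e-5))
    res = _minimize_neldermead(fun, x0, args, callback, bounds=bounds,
                               **options)
    fxcc = func(xcc)
    fx = function(np.copy(x), *(wrapper_args + args))
  File "fit.py", line 47, in <lambda>
    r=minimize(lambda v:cost([v[0],v[1],v[2]/50 if yaw else 0],cams),[p0[0],p0[1],y*50],method='Nelder-Mead',options=dict(initial_simplex=[[p0[0],p0[1],y*50],[p0[0]+8,p0[1],y*50],[p0[0],p0[1]+8,y*50],[p0[0],p0[1],y*50+10]],maxiter=120,xatol=.05,fatol=1e-5))
                        ~~~~^^^^^^^^^^^^^^^^^^^^^^^^^^^^^^^^^^^^^^^^
  File "fit.py", line 41, in cost
    t,x0,y0,roi=T[c]; m=sil(c,name,p,x0,y0,roi.shape[1],roi.shape[0])
                        ~~~^^^^^^^^^^^^^^^^^^^^^^^^^^^^^^^^^^^^^^^^^^
  File "fit.py", line 18, in sil
    q=(proj(cam,W)-[x0,y0]+0.5)*S-0.5
       ~~~~^^^^^^^
  File "h.py", line 9, in proj
    c=manip.camera_model(n); K=np.array([[c['fx'],0,c['cx']],[0,c['fy'],c['cy']],[0,0,1]])
ValueError: time passes only in moves, steps and waits
```

```bash
python3 - <<'E'
import re
s=open('h.py').read()
s=s.replace("def cloud","import json,os\n_C=json.load(open('cams.json')) if os.path.exists('cams.json') else {}\ndef cam_(n): return _C[n] if n in _C else manip.camera_model(n)\ndef cloud").replace("c=manip.camera_model(n)","c=cam_(n)")
open('h.py','w').write(s)
f=open('fit.py').read()
f=f.replace("def target(cam,img,name,p):","import pickle\nREG=pickle.load(open('reg.pkl','rb'))\ndef target(cam,img,name,p):")
a=f.index("    n,l,st,ce="); b=f.index("    t=cv2.morph")
f=f[:a]+"""    q=proj(cam,[p[0],p[1],10])[0]
    r=min(REG[cam,name],key=lambda r:np.hypot(r['box'][0]+r['box'][2]/2-q[0],r['box'][1]+r['box'][3]/2-q[1]))
    k=cv2.dilate(r['mask'].astype(np.uint8),np.ones((9,9)))[y0:y0+2*R,x0:x0+2*R]
    t=m&cv2.resize(k,(m.shape[1],m.shape[0]),interpolation=cv2.INTER_NEAREST)
    n,l,st,ce=cv2.connectedComponentsWithStats(t); t=(l==1+np.argmax(st[1:,4])).astype(np.uint8)
"""+f[b:]
open('fit.py','w').write(f)
from bench import manip
import json
json.dump({n:{k:(v.tolist() if hasattr(v,'tolist') else v) for k,v in manip.camera_model(n).items()} for n in('top','side')},open('cams.json','w'))
E
cat > run0.py <<'E'
from fit import *
imgs={c:cv2.imread(f'pics/{c}0.png') for c in('top','side')}
init={'large_round_bottle':(598,-208.5),'small_round_bottle':(511,-410.5),'square_bottle':(450,145),'flat_bottle':(506,414),'large_round_tray':(619,218),'small_round_tray':(641.5,-17),'square_tray':(359,-320.5),'oblong_tray':(467.5,6)}
rows={'top':[], 'side':[]}
for n,p in init.items():
    run,T=fit(n,p,imgs,'round' not in n)
    for c in (['top'],['side'],['top','side']):
        b,f=run(c); print(n,c,b[:2].round(1),round(b[2],3),round(f,3),flush=True)
    for c in T:
        t,x0,y0,roi=T[c]; v=cv2.resize(roi,None,fx=S,fy=S)
        for m,col in ((t,(0,0,255)),(sil(c,n,b,x0,y0,roi.shape[1],roi.shape[0]),(0,255,0))):
            ct,_=cv2.findContours(m,cv2.RETR_EXTERNAL,cv2.CHAIN_APPROX_NONE); cv2.drawContours(v,ct,-1,col,1)
        rows[c].append(cv2.resize(v,(200,200)))
for c in rows:
    cv2.imwrite(f'pics/fit_{c}.png',np.vstack([np.hstack(rows[c][:4]),np.hstack(rows[c][4:])]))
E
time python3 run0.py
```

```text
large_round_bottle ['top'] [ 603.4 -207.3] -0.193 0.096
large_round_bottle ['side'] [ 597.9 -208.2] 0.041 0.29
large_round_bottle ['top', 'side'] [ 602.7 -206.7] -0.057 0.389
small_round_bottle ['top'] [ 515.1 -411.9] 0.005 0.11
small_round_bottle ['side'] [ 511.2 -410.5] 0.025 0.378
small_round_bottle ['top', 'side'] [ 514.2 -410.7] 0.005 0.489
square_bottle ['top'] [454.2 149.7] 1.262 0.055
square_bottle ['side'] [449.9 153.2] 0.74 0.283
square_bottle ['top', 'side'] [453.6 149.7] 1.225 0.401
flat_bottle ['top'] [509.4 420.3] 2.687 0.064
flat_bottle ['side'] [503.1 417.7] 2.67 0.33
flat_bottle ['top', 'side'] [509.4 420.4] 2.683 0.397
large_round_tray ['top'] [623.3 220.4] -0.157 0.112
large_round_tray ['side'] [612.5 210.5] 0.072 0.42
large_round_tray ['top', 'side'] [622.8 220.5] -0.074 0.542
small_round_tray ['top'] [645.1 -14.4] 0.065 0.152
small_round_tray ['side'] [644.  -21.3] 0.113 0.421
small_round_tray ['top', 'side'] [646.2 -15.1] -0.056 0.58
square_tray ['top'] [ 358.7 -321.1] 0.37 0.156
square_tray ['side'] [ 357.5 -323.1] 0.574 0.348
square_tray ['top', 'side'] [ 358.1 -323. ] 1.939 0.509
oblong_tray ['top'] [469.6   7.8] 0.197 0.169
oblong_tray ['side'] [465.7  -1. ] 0.194 0.392
oblong_tray ['top', 'side'] [468.3   7.9] 3.349 0.566
real	0m11.878s
user	0m11.216s
sys	0m0.266s
```

View pics/fit_side.png

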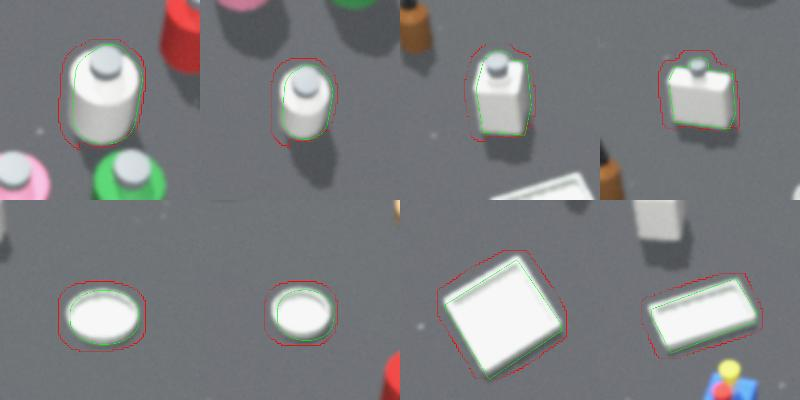

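View pics/fit_top.png

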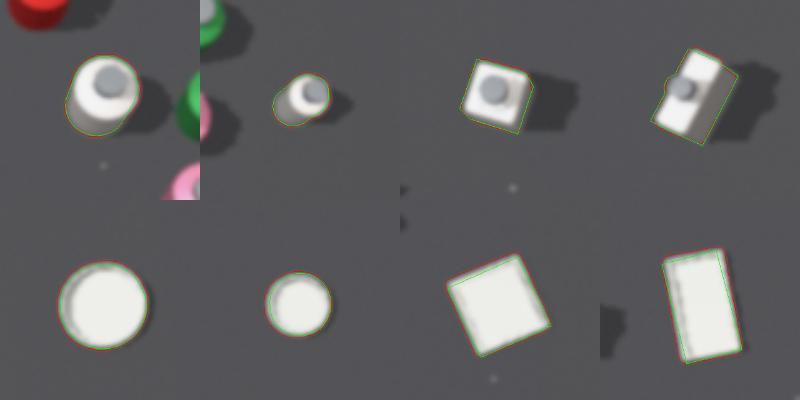

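```bash
sed -i "s/m=((mx>95)&~sat)/m=((mx>TH(cam,name))\&~sat)/; s/^S=4/S=4\ndef TH(c,n): return (150 if 'tray' in n else 138) if c=='side' else (150 if 'tray' in n else (100 if n=='flat_bottle' else 112))/" fit.py; python3 run0.py
```

```text
large_round_bottle ['top'] [ 603.9 -208. ] -0.041 0.069
large_round_bottle ['side'] [ 599.7 -204.9] -0.097 0.048
large_round_bottle ['top', 'side'] [ 601.  -206.1] -0.057 0.233
small_round_bottle ['top'] [ 515.1 -412.2] -0.091 0.088
small_round_bottle ['side'] [ 511.7 -409. ] -0.079 0.057
small_round_bottle ['top', 'side'] [ 512.5 -409.9] 0.046 0.247
square_bottle ['top'] [455.2 149.8] 1.241 0.095
square_bottle ['side'] [448.9 151.6] 1.298 0.052
square_bottle ['top', 'side'] [450.9 150.6] -0.357 0.295
flat_bottle ['top'] [510.6 420.2] -0.417 0.087
flat_bottle ['side'] [506.3 422.5] 2.67 0.039
flat_bottle ['top', 'side'] [507.4 421.3] 2.668 0.174
large_round_tray ['top'] [623.6 220.2] -0.087 0.036
large_round_tray ['side'] [620.8 224.9] -0.071 0.039
large_round_tray ['top', 'side'] [622.5 222.6] -0.039 0.159
small_round_tray ['top'] [645.5 -13.2] -0.086 0.047
small_round_tray ['side'] [643.2  -9.1] -0.039 0.045
small_round_tray ['top', 'side'] [644.5 -11.8] -0.037 0.197
square_tray ['top'] [ 360.2 -322.5] 0.335 0.032
square_tray ['side'] [ 358.  -318.2] 0.344 0.066
square_tray ['top', 'side'] [ 359.5 -321.5] 0.33 0.19
oblong_tray ['top'] [469.8   7.1] 0.14 0.036
oblong_tray ['side'] [467.1  11.3] 3.277 0.064
oblong_tray ['top', 'side'] [469.4   8.3] 0.14 0.182
```

View pics/fit_side.png

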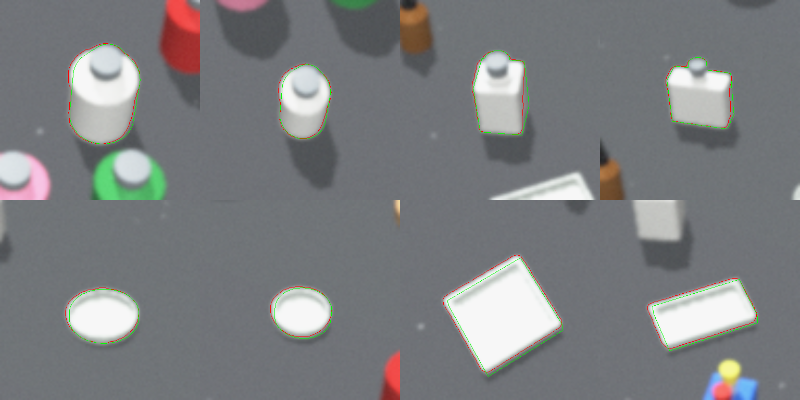

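View pics/fit_top.png

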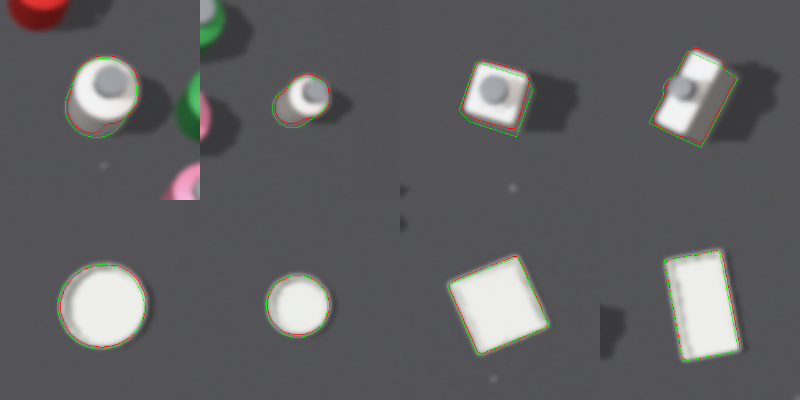

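```bash
cat > st.py <<'E'
from h import *
def st():
    o=manip.get_obs(); R=cv2.Rodrigues(np.array(o['ee_rot']))[0]
    print('t',round(o['time'],2),'pos',o['position'].round(1),'x',R[:,0].round(3),'jawyaw',round(np.arctan2(R[1,2],R[0,2]),3),'q',o['joint_positions'].round(2),'gap',round(o['finger_gap'],1),'F',o['ft_force'].round(1))
    return o,R
if __name__=='__main__': st()
E
python3 st.py
python3 - <<'E'
from h import *
im,d=manip.grab_frame('wrist'); cv2.imwrite('pics/w0.png',im[:,:,::-1]); print(manip.camera_model('wrist'))
E
```

```text
t 1.1 pos [153.8 554.1 223.1] x [ 0.  0. -1.] jawyaw 1.3 q [ 1.23  0.31  1.51 -0.    1.33 -0.07] gap 85.3 F [ 0.3  0.7 -0.2]
{'fx': 371.64829954431775, 'fy': 371.64829954431775, 'cx': 318.23674665486965, 'cy': 240.15963331858825, 'rvec': array([-2.29226664, -1.74413718, -0.27538047]), 'tvec': array([-576.39198164,  -39.84841524,  378.72203564])}
```

View pics/w0.png

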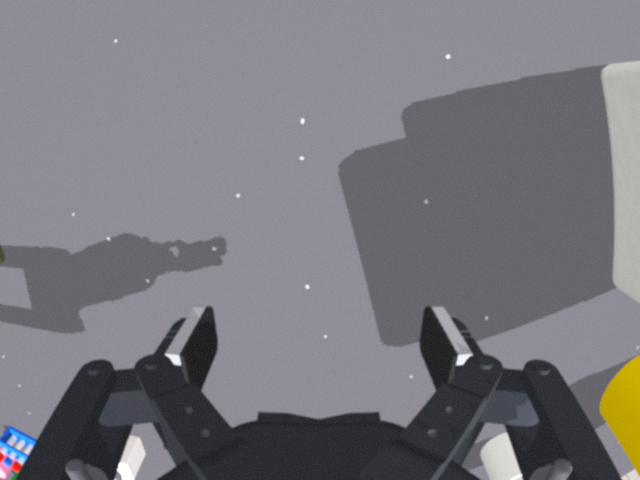

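Emit:
carry_out:
  targets:
    - [[0,0,-0.02],[0.0354,-0.0133,0],0.085]
    - [[0,0,-0.02],[0.0354,-0.0133,0],0.085]
    - [[0,0,-0.02],[0.0354,-0.0133,0],0.085]
    - [[0,0,-0.02],[0.0354,-0.0133,0],0.085]
    - [[0,0,-0.02],[0.0354,-0.0133,0],0.085]
    - [[0,0,-0.02],[0.0354,-0.0133,0],0.085]
    - [[0,0,-0.02],[0.0354,-0.0133,0],0.085]
    - [[0,0,-0.02],[0.0354,-0.0133,0],0.085]
    - [[0,0,-0.02],[0.0354,-0.0133,0],0.085]
    - [[0,0,-0.02],[0.0354,-0.0133,0],0.085]
  newtons: 40

```text
time: 1.98
position: [509.5, 420.1, 223.1]
ee_rot: [-0.855, 1.396, 0.855]
ft_force: [0.2, 0.1, 0.1]
finger_gap: 84.6
```

```bash
python3 st.py
cat > wrist.py <<'E'
from h import *
import sys
# overlay world points on wrist image
def wproj(c,X):
    R=cv2.Rodrigues(np.array(c['rvec']))[0]; P=np.array(X,float).reshape(-1,3)@R.T+np.array(c['tvec'])
    r=np.hypot(P[:,0],P[:,1]); th=np.arctan2(r,P[:,2]); k=th/np.maximum(r,1e-9)
    return np.c_[c['cx']+c['fx']*k*P[:,0],c['cy']+c['fy']*k*P[:,1]]
from fit import M
def overlay(fn,items):
    c=manip.camera_model('wrist'); im,d=manip.grab_frame('wrist'); v=im[:,:,::-1].copy()
    for n,p in items:
        cs,s=np.cos(p[2]),np.sin(p[2])
        for part in M[n]:
            for X in part:
                X=cv2.convexHull(X[:,:2].astype(np.float32)).reshape(-1,2).tolist()and np.c_[cv2.convexHull(X[:,:2].astype(np.float32)).reshape(-1,2),np.full(len(cv2.convexHull(X[:,:2].astype(np.float32))),X[0,2])]
                X=np.vstack([X,X[:1]]); X=np.vstack([np.linspace(a,b,8) for a,b in zip(X[:-1],X[1:])])
                W=np.c_[p[0]+cs*X[:,0]-s*X[:,1],p[1]+s*X[:,0]+cs*X[:,1],X[:,2]]
                cv2.polylines(v,[(wproj(c,W)*8).round().astype(np.int32)],True,(0,0,255),1,cv2.LINE_AA,3)
    cv2.imwrite(fn,v)
EST={'large_round_bottle':(601.5,-206,0),'small_round_bottle':(513.4,-410.5,0),'square_bottle':(451.5,150.6,1.27),'flat_bottle':(508,421.4,2.67),'large_round_tray':(622.2,222.5,0),'small_round_tray':(644.4,-11.2,0),'square_tray':(359.1,-320.3,.335),'oblong_tray':(468.5,9.2,.137)}
if __name__=='__main__': overlay(sys.argv[1],[(n,EST[n]) for n in sys.argv[2:]])
E
python3 wrist.py pics/w1.png flat_bottle
```

```text
t 1.98 pos [509.5 420.1 223.1] x [-0.  0. -1.] jawyaw 1.099 q [ 0.63  0.43  1.32  0.    1.4  -0.47] gap 84.6 F [0.2 0.1 0.1]
```

View pics/w1.png

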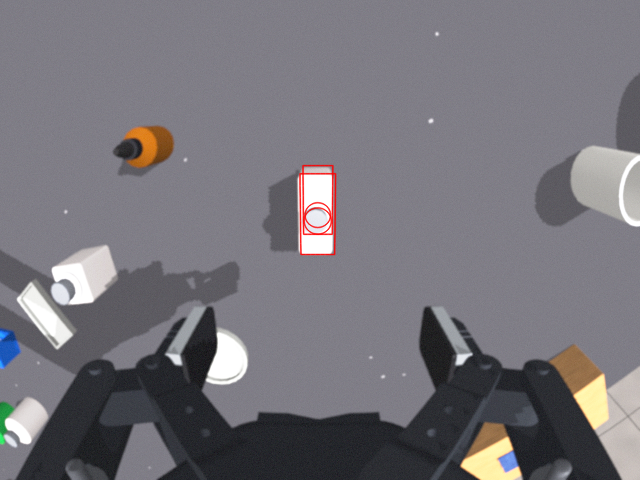

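The flat bottle's outline lands on it at about (318,210) in the wrist view, to about 1 px, so the calibration is good. I'll descend and grip.

Emit:
carry_out:
  targets:
    - [[0,0,0],[-0.0015,0.0013,-0.028],0.085]
    - [[0,0,0],[0,0,-0.028],0.085]
    - [[0,0,0],[0,0,-0.028],0.085]
    - [[0,0,0],[0,0,-0.028],0.085]
    - [[0,0,0],[0,0,-0.028],0.085]
    - [[0,0,0],[0,0,-0.012],0.085]
    - [[0,0,0],[0,0,-0.012],0.085]
    - [[0,0,0],[0,0,-0.01],0.085]
    - [[0,0,0],[0,0,-0.006],0.085]
    - [[0,0,0],[0,0,0],0.085]

```text
time: 2.87
position: [506.2, 422.4, 42.6]
ee_rot: [-0.856, 1.397, 0.856]
ft_force: [-0.0, 0.1, -0.7]
finger_gap: 84.8
```

Emit:
carry_out:
  targets:
    - [[0,0,0],[0,0,0],0.04]
    - [[0,0,0],[0,0,0],0.03]
    - [[0,0,0],[0,0,0],0.02]
    - [[0,0,0],[0,0,0],0.02]
    - [[0,0,0],[0,0,0],0.02]
    - [[0,0,0],[0,0,0],0.02]
    - [[0,0,0],[0,0,0],0.02]
    - [[0,0,0],[0,0,0],0.02]
    - [[0,0,0],[0,0,0],0.02]
    - [[0,0,0],[0,0,0],0.02]

```text
time: 3.7
position: [506.6, 422.5, 44.1]
ee_rot: [-0.856, 1.395, 0.856]
ft_force: [-1.0, -1.1, 5.2]
finger_gap: 29.1
```

Emit:
carry_out:
  targets:
    - [[0,0,0],[0,0,0.015],0.02]
    - [[0,0,0],[0,0,0.028],0.02]
    - [[0,0,0],[0,0,0.03],0.02]
    - [[0,0,0],[0,0,0.03],0.02]
    - [[0,0,0],[0,0,0.025],0.02]
    - [[0,0,0.05],[-0.0033,-0.0345,0],0.02]
    - [[0,0,0.05],[-0.0033,-0.0345,0],0.02]
    - [[0,0,0.05],[-0.0033,-0.0345,0],0.02]
    - [[0,0,0.05],[-0.0033,-0.0345,0],0.02]
    - [[0,0,0.05],[-0.0033,-0.0345,0],0.02]

```text
time: 4.53
position: [489.0, 248.4, 170.7]
ee_rot: [-1.047, 1.305, 1.048]
ft_force: [0.7, -0.3, -2.1]
finger_gap: 29.1
```

Emit:
carry_out:
  targets:
    - [[0,0,0.05],[-0.0033,-0.0345,0],0.02]
    - [[0,0,0.05],[-0.0033,-0.0345,0],0.02]
    - [[0,0,0.05],[-0.0033,-0.0345,0],0.02]
    - [[0,0,0.05],[-0.0033,-0.0345,0],0.02]
    - [[0,0,0.05],[-0.0033,-0.0345,0],0.02]
    - [[0,0,0.05],[-0.0033,-0.0345,0],0.02]
    - [[0,0,0.05],[-0.0033,-0.0345,0],0.02]
    - [[0,0,0],[0,0,0],0.02]
    - [[0,0,0],[0,0,0],0.02]
    - [[0,0,0],[0,0,0],0.02]

```text
time: 5.37
position: [466.6, 8.5, 170.9]
ee_rot: [-1.302, 1.146, 1.303]
ft_force: [-0.2, 0.6, -1.8]
finger_gap: 29.0
```

```bash
python3 st.py;python3 wrist.py pics/w2.png oblong_tray
```

```text
t 5.37 pos [466.6   8.5 170.9] x [-0.     0.001 -1.   ] jawyaw 1.698 q [-0.07  0.21  1.8   0.    1.14 -1.77] gap 29.0 F [-0.2  0.6 -1.8]
```

View pics/w2.png

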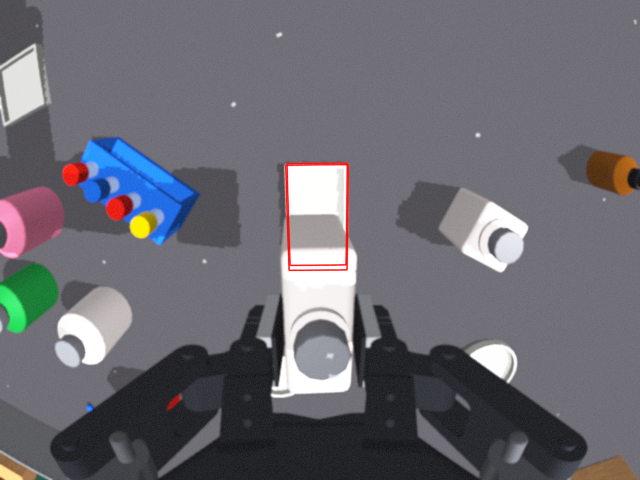

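Emit:
carry_out:
  targets:
    - [[0,0,0.007],[0.0005,0,-0.022],0.02]
    - [[0,0,0],[0,0,-0.026],0.02]
    - [[0,0,0],[0,0,-0.026],0.02]
    - [[0,0,0],[0,0,-0.026],0.02]
    - [[0,0,0],[0,0,-0.01],0.02]
    - [[0,0,0],[0,0,-0.006],0.02]
    - [[0,0,0],[0,0,-0.004],0.02]
    - [[0,0,0],[0,0,-0.003],0.02]
    - [[0,0,0],[0,0,0],0.02]
    - [[0,0,0],[0,0,0],0.02]

```text
time: 6.25
position: [468.0, 8.6, 48.7]
ee_rot: [-1.31, 1.14, 1.308]
ft_force: [-0.1, -0.3, -1.4]
finger_gap: 28.7
```

Emit:
carry_out:
  targets:
    - [[0,0,0],[0,0,0],0.035]
    - [[0,0,0],[0,0,0],0.04]
    - [[0,0,0],[0,0,0],0.05]
    - [[0,0,0],[0,0,0],0.06]
    - [[0,0,0],[0,0,0],0.075]
    - [[0,0,0],[0,0,0.02],0.085]
    - [[0,0,0],[0,0,0.03],0.085]
    - [[0,0,0],[0,0,0.03],0.085]
    - [[0,0,0],[0,0,0.04],0.085]
    - [[0,0,0],[0,0,0.03],0.085]

```text
time: 7.08
position: [467.5, 8.3, 200.7]
ee_rot: [-1.31, 1.141, 1.307]
ft_force: [1.1, 0.1, 0.7]
finger_gap: 85.1
```

```bash
python3 st.py;python3 wrist.py pics/w3.png oblong_tray square_bottle
```

```text
t 7.08 pos [467.5   8.3 200.7] x [ 0.002 -0.    -1.   ] jawyaw 1.707 q [-0.07  0.18  1.75  0.    1.21 -1.78] gap 85.1 F [1.1 0.1 0.7]
```

View pics/w3.png

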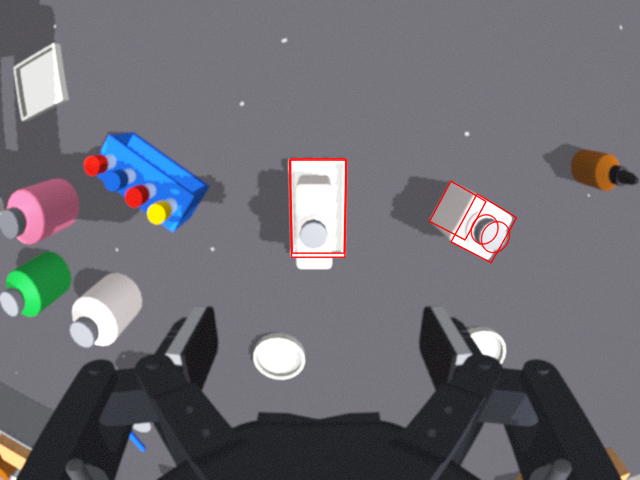

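Emit:
carry_out:
  targets:
    - [[0,0,-0.0874],[-0.0032,0.0285,0],0.085]
    - [[0,0,-0.0874],[-0.0032,0.0285,0],0.085]
    - [[0,0,-0.0874],[-0.0032,0.0285,0],0.085]
    - [[0,0,-0.0874],[-0.0032,0.0285,0],0.085]
    - [[0,0,-0.0874],[-0.0032,0.0285,0],0.085]
    - [[0,0,0],[0,0,-0.02],0.085]
    - [[0,0,0],[0,0,-0.028],0.085]
    - [[0,0,0],[0,0,-0.028],0.085]
    - [[0,0,0],[0,0,-0.012],0.085]
    - [[0,0,0],[0,0,0],0.085]

```text
time: 7.97
position: [448.3, 150.3, 107.1]
ee_rot: [-0.984, 1.343, 0.988]
ft_force: [-0.2, -0.4, 1.3]
finger_gap: 85.1
```

```bash
python3 st.py;python3 wrist.py pics/w4.png square_bottle
```

```text
t 7.97 pos [448.3 150.3 107.1] x [-0.007 -0.002 -1.   ] jawyaw 1.27 q [ 0.23  0.3   1.87  0.    0.98 -1.04] gap 85.1 F [-0.2 -0.4  1.3]
```

View pics/w4.png

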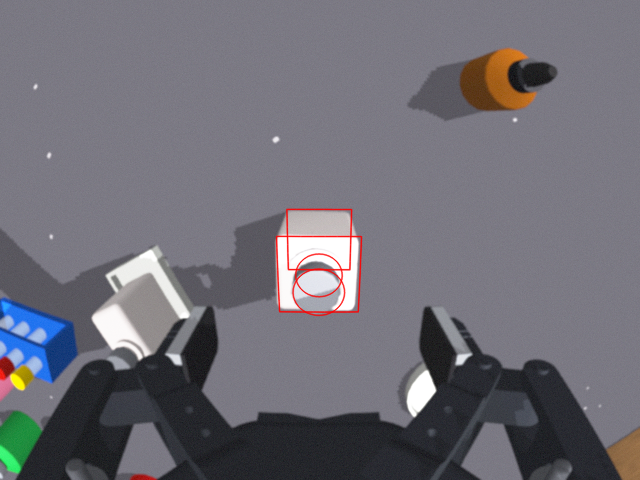

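Emit:
carry_out:
  targets:
    - [[0,0,0],[0.0015,0,-0.022],0.085]
    - [[0,0,0],[0,0,-0.022],0.085]
    - [[0,0,0],[0,0,-0.011],0.085]
    - [[0,0,0],[0,0,-0.007],0.085]
    - [[0,0,0],[0,0,0],0.05]
    - [[0,0,0],[0,0,0],0.04]
    - [[0,0,0],[0,0,0],0.035]
    - [[0,0,0],[0,0,0],0.035]
    - [[0,0,0],[0,0,0],0.035]
    - [[0,0,0],[0,0,0],0.035]

```text
time: 8.85
position: [453.8, 150.9, 49.6]
ee_rot: [-0.986, 1.334, 0.983]
ft_force: [0.5, -1.4, 7.5]
finger_gap: 44.7
```

Emit:
carry_out:
  targets:
    - [[0,0,0],[0,0,0],0.035]
    - [[0,0,0],[0,0,0],0.035]
    - [[0,0,0],[0,0,0],0.035]
    - [[0,0,0],[0,0,0.012],0.035]
    - [[0,0,0],[0,0,0.025],0.035]
    - [[0,0,0],[0,0,0.03],0.035]
    - [[0,0,0],[0,0,0.03],0.035]
    - [[0,0,0],[0,0,0.025],0.035]
    - [[0,0,0],[0,0,0.01],0.035]
    - [[0,0,0],[0,0,0],0.035]

```text
time: 9.68
position: [454.9, 151.5, 183.5]
ee_rot: [-0.986, 1.329, 0.982]
ft_force: [-0.6, 0.0, -2.1]
finger_gap: 44.6
```

Emit:
carry_out:
  targets:
    - [[0,0,-0.067],[0.0007,-0.0359,0],0.035]
    - [[0,0,-0.067],[0.0007,-0.0359,0],0.035]
    - [[0,0,-0.067],[0.0007,-0.0359,0],0.035]
    - [[0,0,-0.067],[0.0007,-0.0359,0],0.035]
    - [[0,0,-0.067],[0.0007,-0.0359,0],0.035]
    - [[0,0,-0.067],[0.0007,-0.0359,0],0.035]
    - [[0,0,-0.067],[0.0007,-0.0359,0],0.035]
    - [[0,0,-0.067],[-0.0141,-0.0317,0],0.035]
    - [[0,0,-0.067],[-0.0141,-0.0317,0],0.035]
    - [[0,0,-0.067],[-0.0141,-0.0317,0],0.035]

```text
time: 10.52
position: [413.7, -196.5, 178.9]
ee_rot: [-0.466, 1.521, 0.469]
ft_force: [0.4, 0.0, -2.3]
finger_gap: 44.4
```

Emit:
carry_out:
  targets:
    - [[0,0,-0.067],[-0.0141,-0.0317,0],0.035]
    - [[0,0,-0.067],[-0.0141,-0.0317,0],0.035]
    - [[0,0,-0.067],[-0.0141,-0.0317,0],0.035]
    - [[0,0,-0.064],[-0.0141,-0.0317,0],0.035]
    - [[0,0,0],[0,0,0],0.035]
    - [[0,0,0],[0,0,0],0.035]
    - [[0,0,0],[0,0,0],0.035]
    - [[0,0,0],[0,0,0],0.035]
    - [[0,0,0],[0,0,0],0.035]
    - [[0,0,0],[0,0,0],0.035]

```text
time: 11.35
position: [359.3, -321.1, 180.0]
ee_rot: [-0.264, 1.555, 0.265]
ft_force: [-0.1, 0.3, -2.3]
finger_gap: 44.4
```

```bash
python3 st.py;python3 wrist.py pics/w5.png square_tray
```

```text
t 11.35 pos [ 359.3 -321.1  180. ] x [-0.  0. -1.] jawyaw 0.337 q [-0.82  0.22  1.76  0.    1.17 -1.15] gap 44.4 F [-0.1  0.3 -2.3]
```

View pics/w5.png

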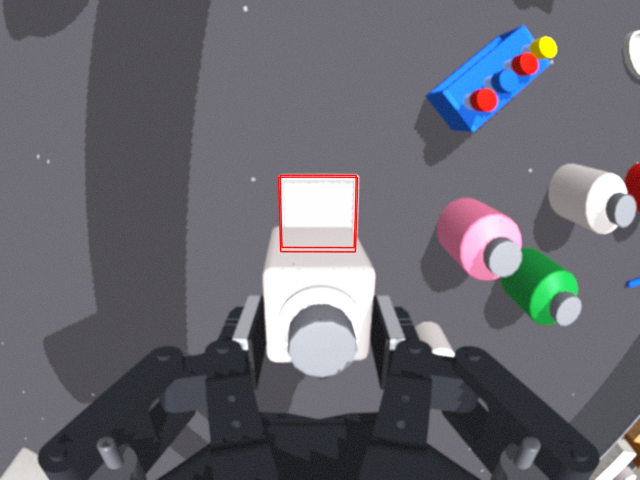

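Run:
```python
from wrist import *
c=manip.camera_model('wrist')
for off in((0,0),(-1.6,1.7),(2,-2)):
  for zb in (129,131): print(off,zb,wproj(c,[359.3+off[0],-321.1+off[1],zb+88]).round(1))
```

```text
(0, 0) 129 [[316.7 352.7]]
(0, 0) 131 [[316.7 355.8]]
(-1.6, 1.7) 129 [[314.1 347.9]]
(-1.6, 1.7) 131 [[314. 351.]]
(2, -2) 129 [[320.  358.2]]
(2, -2) 131 [[320.  361.4]]
```

Run:
```python
from wrist import *
im=cv2.imread('pics/w5.png')[220:400,220:430]
c=manip.camera_model('wrist')
v=cv2.resize(im,None,fx=3,fy=3,interpolation=cv2.INTER_CUBIC)
for pr,col in ((0,(0,0,255)),(4,(0,255,0))):
  x,y=359.3-.33*pr,-321.1+.94*pr
  a=np.linspace(0,2*np.pi,60)
  for z in(88,):
    q=wproj(c,np.c_[x+13*np.cos(a),y+13*np.sin(a),130+z+0*a])
    cv2.polylines(v,[((q-[220,220])*3).astype(np.int32)],True,col,1)
  b=np.array([[23,23],[-23,23],[-23,-23],[23,-23]]);cs,s=np.cos(.337),np.sin(.337)
  q=wproj(c,np.c_[x+cs*b[:,0]-s*b[:,1],y+s*b[:,0]+cs*b[:,1],np.full(4,196)])
  cv2.polylines(v,[((q-[220,220])*3).astype(np.int32)],True,col,1)
cv2.imwrite('pics/z5.png',v)
```

View pics/z5.png

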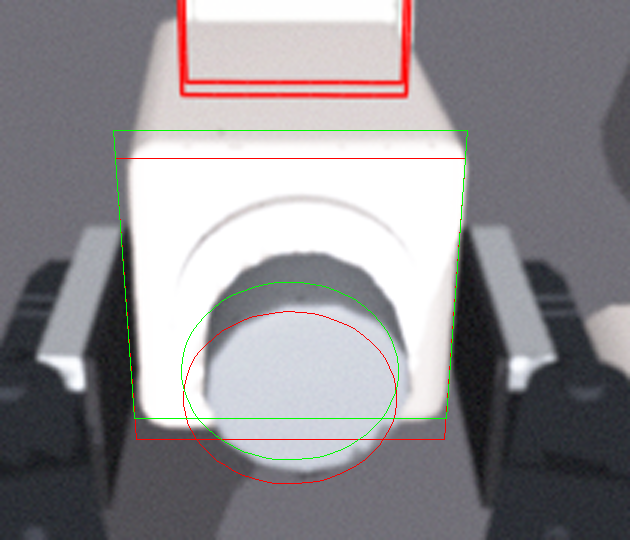

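Emit:
carry_out:
  targets:
    - [[0,0,0],[0.0004,-0.001,-0.022],0.035]
    - [[0,0,0],[0,0,-0.027],0.035]
    - [[0,0,0],[0,0,-0.027],0.035]
    - [[0,0,0],[0,0,-0.027],0.035]
    - [[0,0,0],[0,0,-0.01],0.035]
    - [[0,0,0],[0,0,-0.006],0.035]
    - [[0,0,0],[0,0,-0.004],0.035]
    - [[0,0,0],[0,0,-0.002],0.035]
    - [[0,0,0],[0,0,0],0.035]
    - [[0,0,0],[0,0,0],0.035]

```text
time: 12.23
position: [360.0, -323.9, 55.9]
ee_rot: [-0.264, 1.554, 0.262]
ft_force: [0.4, -0.2, -3.0]
finger_gap: 44.7
```

Emit:
carry_out:
  targets:
    - [[0,0,0],[0,0.001,-0.001],0.035]
    - [[0,0,0],[0,0,-0.0015],0.035]
    - [[0,0,0],[0,0,0],0.035]
    - [[0,0,0],[0,0,0],0.035]
    - [[0,0,0],[0,0,0],0.035]
    - [[0,0,0],[0,0,0],0.035]
    - [[0,0,0],[0,0,0],0.035]
    - [[0,0,0],[0,0,0],0.035]
    - [[0,0,0],[0,0,0],0.035]
    - [[0,0,0],[0,0,0],0.035]

```text
time: 13.07
position: [359.4, -322.4, 52.7]
ee_rot: [-0.263, 1.555, 0.263]
ft_force: [-0.7, 0.2, 0.6]
finger_gap: 44.5
```

Force went from −3 N to +0.6 N, so the bottle is on the tray floor. Release and rise.

Emit:
carry_out:
  targets:
    - [[0,0,0],[0,0,0],0.05]
    - [[0,0,0],[0,0,0],0.055]
    - [[0,0,0],[0,0,0],0.065]
    - [[0,0,0],[0,0,0],0.075]
    - [[0,0,0],[0,0,0],0.085]
    - [[0,0,0],[0,0,0.02],0.085]
    - [[0,0,0],[0,0,0.03],0.085]
    - [[0,0,0],[0,0,0.03],0.085]
    - [[0,0,0],[0,0,0.04],0.085]
    - [[0,0,0],[0,0,0.03],0.085]

```text
time: 13.9
position: [359.6, -322.5, 205.1]
ee_rot: [-0.264, 1.554, 0.262]
ft_force: [0.4, -0.6, -0.2]
finger_gap: 85.3
```

```bash
python3 st.py;python3 wrist.py pics/w6.png square_tray large_round_bottle small_round_bottle
```

```text
t 13.9 pos [ 359.6 -322.5  205.1] x [ 0.001 -0.001 -1.   ] jawyaw 0.335 q [-0.82  0.19  1.72  0.    1.23 -1.15] gap 85.3 F [ 0.4 -0.6 -0.2]
```

View pics/w6.png

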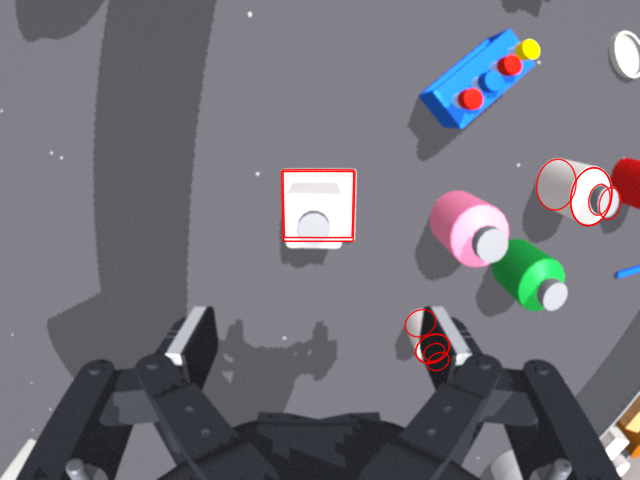

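Emit:
carry_out:
  targets:
    - [[0,0,0],[0.0308,-0.0176,0],0.085]
    - [[0,0,0],[0.0308,-0.0176,0],0.085]
    - [[0,0,0],[0.0308,-0.0176,0],0.085]
    - [[0,0,0],[0.0308,-0.0176,0],0.085]
    - [[0,0,0],[0.0308,-0.0176,0],0.085]
    - [[0,0,0],[0,0,-0.02],0.085]
    - [[0,0,0],[0,0,-0.028],0.085]
    - [[0,0,0],[0,0,-0.028],0.085]
    - [[0,0,0],[0,0,-0.015],0.085]
    - [[0,0,0],[0,0,0],0.085]

```text
time: 14.78
position: [510.7, -407.9, 106.5]
ee_rot: [-0.257, 1.561, 0.269]
ft_force: [-1.0, 0.0, -0.6]
finger_gap: 84.4
```

```bash
python3 st.py;python3 wrist.py pics/w7.png small_round_bottle; python3 st.py
```

```text
t 14.78 pos [ 510.7 -407.9  106.5] x [-0.007  0.006 -1.   ] jawyaw 0.335 q [-0.74  0.52  1.47  0.    1.16 -1.07] gap 84.4 F [-1.   0.  -0.6]
t 14.83 pos [ 511.9 -409.   108.9] x [-0.004  0.004 -1.   ] jawyaw 0.335 q [-0.74  0.51  1.47  0.    1.16 -1.07] gap 85.2 F [ 0.3 -1.2  0.9]
```

View pics/w7.png

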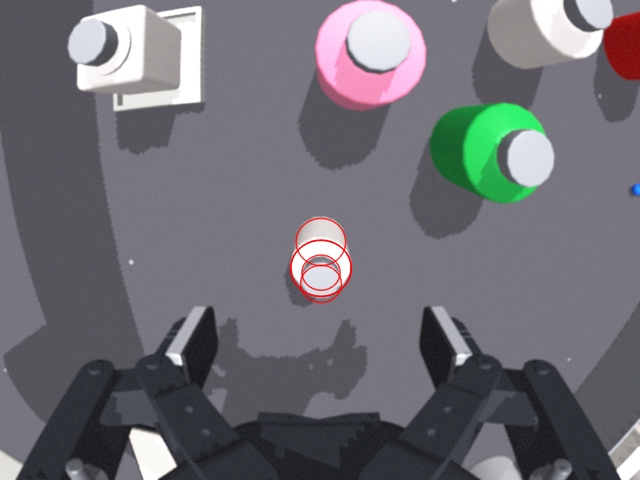

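Emit:
carry_out:
  targets:
    - [[0,0,0],[0,0,-0.025],0.085]
    - [[0,0,0],[0,0,-0.025],0.085]
    - [[0,0,0],[0,0,-0.016],0.085]
    - [[0,0,0],[0,0,-0.01],0.085]
    - [[0,0,0],[0,0,-0.002],0.085]
    - [[0,0,0],[0,0,0],0.05]
    - [[0,0,0],[0,0,0],0.04]
    - [[0,0,0],[0,0,0],0.03]
    - [[0,0,0],[0,0,0],0.025]
    - [[0,0,0],[0,0,0],0.025]

```text
time: 15.67
position: [514.1, -411.2, 35.3]
ee_rot: [-0.265, 1.553, 0.261]
ft_force: [-0.3, 0.2, 3.8]
finger_gap: 33.8
```

Emit:
carry_out:
  targets:
    - [[0,0,0],[0,0,0],0.025]
    - [[0,0,0],[0,0,0],0.025]
    - [[0,0,0],[0,0,0],0.025]
    - [[0,0,0],[0,0,0],0.025]
    - [[0,0,0],[0,0,0],0.025]
    - [[0,0,0],[0,0,0],0.025]
    - [[0,0,0],[0,0,0],0.025]
    - [[0,0,0],[0,0,0],0.025]
    - [[0,0,0],[0,0,0],0.025]
    - [[0,0,0],[0,0,0],0.025]

```text
time: 16.5
position: [514.1, -411.2, 35.3]
ee_rot: [-0.265, 1.553, 0.261]
ft_force: [-0.0, -1.2, 6.4]
finger_gap: 33.5
```

Emit:
carry_out:
  targets:
    - [[0,0,0],[0,0,0.012],0.025]
    - [[0,0,0],[0,0,0.028],0.025]
    - [[0,0,0],[0,0,0.035],0.025]
    - [[0,0,0],[0,0,0.035],0.025]
    - [[0,0,0],[0,0,0.03],0.025]
    - [[0,0,0],[0,0,0.015],0.025]
    - [[0,0,0],[0.0109,0.0333,0],0.025]
    - [[0,0,0],[0.0109,0.0333,0],0.025]
    - [[0,0,0],[0.0109,0.0333,0],0.025]
    - [[0,0,0],[0.0109,0.0333,0],0.025]

```text
time: 17.33
position: [556.9, -275.9, 189.5]
ee_rot: [-0.262, 1.554, 0.262]
ft_force: [0.8, 0.1, -0.2]
finger_gap: 33.9
```

Emit:
carry_out:
  targets:
    - [[0,0,0],[0.0109,0.0333,0],0.025]
    - [[0,0,0],[0.0109,0.0333,0],0.025]
    - [[0,0,0],[0.0109,0.0333,0],0.025]
    - [[0,0,0],[0.0109,0.0333,0],0.025]
    - [[0,0,0],[0.0109,0.0333,0],0.025]
    - [[0,0,0],[0.0109,0.0333,0],0.025]
    - [[0,0,0],[0.0109,0.0333,0],0.025]
    - [[0,0,0],[0.0109,0.0333,0],0.025]
    - [[0,0,0],[0,0,0],0.025]
    - [[0,0,0],[0,0,0],0.025]

```text
time: 18.17
position: [644.3, -8.6, 189.0]
ee_rot: [-0.266, 1.554, 0.266]
ft_force: [0.3, -0.4, -0.8]
finger_gap: 33.5
```

```bash
python3 wrist.py pics/w8.png small_round_tray; python3 st.py
```

```text
t 18.22 pos [643.9 -10.1 188.9] x [-0.    -0.001 -1.   ] jawyaw 0.337 q [-0.08  0.43  1.4  -0.    1.31 -0.42] gap 33.4 F [ 0.1  0.  -0.7]
```

View pics/w8.png

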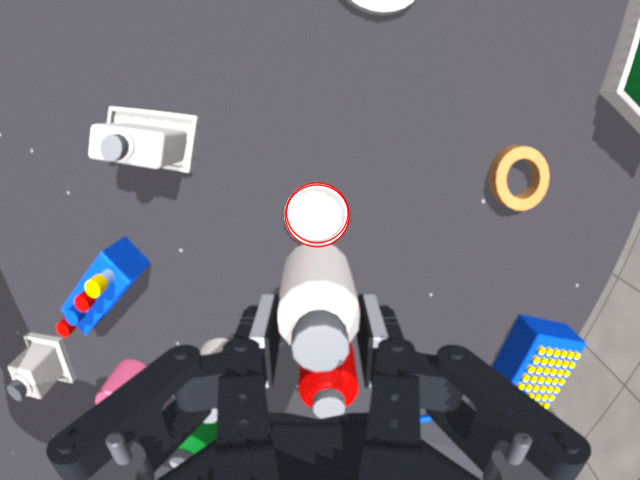

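Emit:
carry_out:
  targets:
    - [[0,0,0],[0.001,-0.001,-0.02],0.025]
    - [[0,0,0],[0,0,-0.032],0.025]
    - [[0,0,0],[0,0,-0.032],0.025]
    - [[0,0,0],[0,0,-0.032],0.025]
    - [[0,0,0],[0,0,-0.018],0.025]
    - [[0,0,0],[0,0,-0.008],0.025]
    - [[0,0,0],[0,0,-0.004],0.025]
    - [[0,0,0],[0,0,-0.003],0.025]
    - [[0,0,0],[0,0,0],0.025]
    - [[0,0,0],[0,0,0],0.025]

```text
time: 19.05
position: [646.3, -12.2, 41.1]
ee_rot: [-0.263, 1.552, 0.262]
ft_force: [-1.0, 0.2, -0.4]
finger_gap: 34.0
```

Emit:
carry_out:
  targets:
    - [[0,0,0],[0,0,-0.001],0.025]
    - [[0,0,0],[0,0,0],0.025]
    - [[0,0,0],[0,0,0],0.025]
    - [[0,0,0],[0,0,0],0.025]
    - [[0,0,0],[0,0,0],0.025]
    - [[0,0,0],[0,0,0],0.025]
    - [[0,0,0],[0,0,0],0.025]
    - [[0,0,0],[0,0,0],0.025]
    - [[0,0,0],[0,0,0],0.025]
    - [[0,0,0],[0,0,0],0.025]

```text
time: 19.88
position: [645.1, -11.7, 38.5]
ee_rot: [-0.263, 1.555, 0.263]
ft_force: [0.2, 0.3, -0.3]
finger_gap: 33.7
```

Emit:
carry_out:
  targets:
    - [[0,0,0],[0,0,-0.0008],0.025]
    - [[0,0,0],[0,0,0],0.025]
    - [[0,0,0],[0,0,0],0.038]
    - [[0,0,0],[0,0,0],0.042]
    - [[0,0,0],[0,0,0],0.05]
    - [[0,0,0],[0,0,0],0.06]
    - [[0,0,0],[0,0,0],0.07]
    - [[0,0,0],[0,0,0.015],0.085]
    - [[0,0,0],[0,0,0.035],0.085]
    - [[0,0,0],[0,0,0.035],0.085]

```text
time: 20.72
position: [643.4, -11.6, 121.6]
ee_rot: [-0.262, 1.56, 0.264]
ft_force: [1.2, -0.6, 0.2]
finger_gap: 85.2
```

Emit:
carry_out:
  targets:
    - [[0,0,0],[0,0,0.035],0.085]
    - [[0,0,0],[0,0,0.035],0.085]
    - [[0,0,0],[-0.01,-0.039,0],0.085]
    - [[0,0,0],[-0.01,-0.039,0],0.085]
    - [[0,0,0],[-0.01,-0.039,0],0.085]
    - [[0,0,0],[-0.01,-0.039,0],0.085]
    - [[0,0,0],[-0.0036,-0.0383,0],0.085]
    - [[0,0,0],[0,0,0],0.085]
    - [[0,0,0],[0,0,0],0.085]
    - [[0,0,0],[0,0,0],0.085]

```text
time: 21.55
position: [601.3, -206.0, 192.6]
ee_rot: [-0.261, 1.555, 0.263]
ft_force: [-0.5, 0.9, 0.4]
finger_gap: 85.1
```

```bash
python3 wrist.py pics/w9.png large_round_bottle small_round_tray; python3 st.py
```

```text
t 21.6 pos [ 601.5 -205.3  192.6] x [-0.     0.001 -1.   ] jawyaw 0.335 q [-0.4   0.41  1.42  0.    1.31 -0.73] gap 84.9 F [0.7 0.2 0.3]
```

View pics/w9.png

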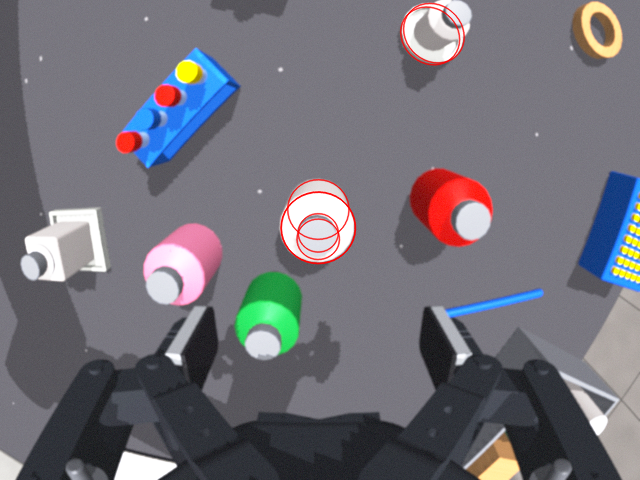

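Emit:
carry_out:
  targets:
    - [[0,0,-0.105],[0,0,-0.008],0.085]
    - [[0,0,-0.105],[0,0,-0.008],0.085]
    - [[0,0,-0.105],[0,0,-0.008],0.085]
    - [[0,0,-0.105],[0,0,-0.008],0.085]
    - [[0,0,-0.105],[0,0,-0.008],0.085]
    - [[0,0,-0.105],[0,0,-0.008],0.085]
    - [[0,0,-0.105],[0,0,-0.008],0.085]
    - [[0,0,0],[0,0,0],0.085]
    - [[0,0,0],[0,0,0],0.085]
    - [[0,0,0],[0,0,0],0.085]

```text
time: 22.43
position: [602.1, -205.0, 137.2]
ee_rot: [0.311, 1.548, -0.31]
ft_force: [0.2, 0.0, -0.3]
finger_gap: 84.8
```

Emit:
carry_out:
  targets:
    - [[0,0,0],[0,-0.0005,-0.02],0.085]
    - [[0,0,0],[0,0,-0.025],0.085]
    - [[0,0,0],[0,0,-0.02],0.085]
    - [[0,0,0],[0,0,-0.012],0.085]
    - [[0,0,0],[0,0,-0.007],0.085]
    - [[0,0,0],[0,0,-0.002],0.085]
    - [[0,0,0],[0,0,0],0.07]
    - [[0,0,0],[0,0,0],0.06]
    - [[0,0,0],[0,0,0],0.05]
    - [[0,0,0],[0,0,0],0.045]

```text
time: 23.27
position: [601.4, -206.5, 53.3]
ee_rot: [0.313, 1.547, -0.314]
ft_force: [-3.7, 0.8, 8.7]
finger_gap: 52.5
```

Emit:
carry_out:
  targets:
    - [[0,0,0],[0,0,0],0.045]
    - [[0,0,0],[0,0,0],0.045]
    - [[0,0,0],[0,0,0],0.045]
    - [[0,0,0],[0,0,0],0.045]
    - [[0,0,0],[0,0,0],0.045]
    - [[0,0,0],[0,0,0],0.045]
    - [[0,0,0],[0,0,0],0.045]
    - [[0,0,0],[0,0,0],0.045]
    - [[0,0,0],[0,0,0],0.045]
    - [[0,0,0],[0,0,0],0.045]
  newtons: 50

```text
time: 24.1
position: [601.4, -206.5, 53.4]
ee_rot: [0.313, 1.547, -0.314]
ft_force: [-3.3, 1.0, 8.2]
finger_gap: 52.1
```

```bash
python3 wrist.py pics/w10.png large_round_bottle ; python3 st.py
python3 - <<'E'
from h import *
im,d=manip.grab_frame('side'); v=im[:,:,::-1][200:400,270:470]; cv2.imwrite('pics/s10.png',cv2.resize(v,None,fx=3,fy=3))
E
```

```text
t 24.15 pos [ 601.4 -206.5   53.4] x [ 0.001 -0.    -1.   ] jawyaw -0.4 q [-0.4   0.55  1.58 -0.    1.02  0.  ] gap 52.1 F [-3.4  0.2  9.1]
```

View pics/w10.png

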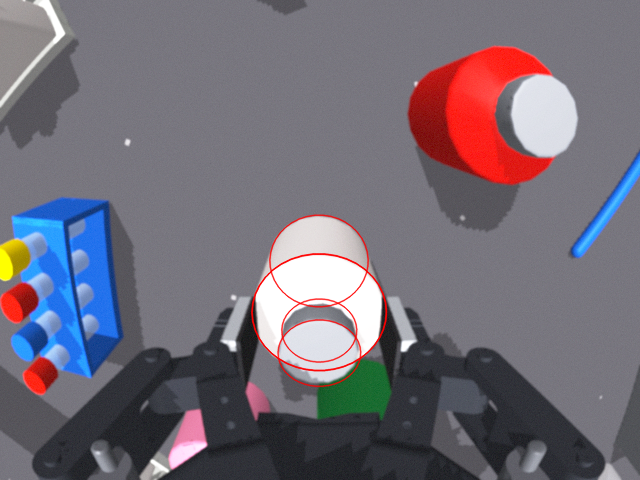

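View pics/s10.png

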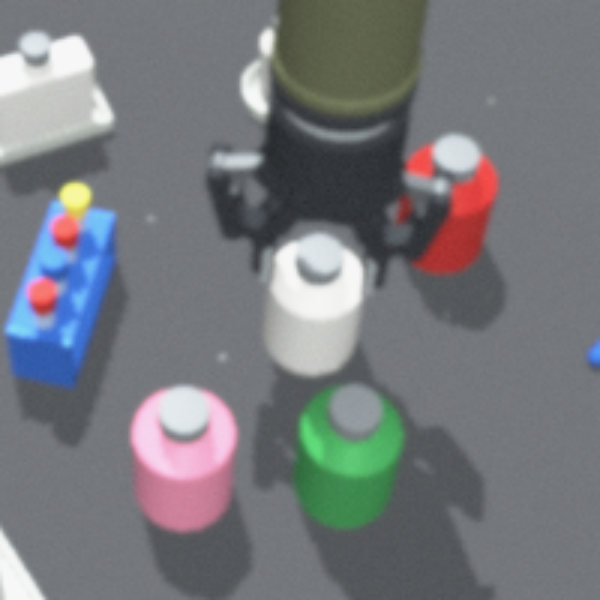

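Emit:
carry_out:
  targets:
    - [[0,0,0],[0,0,0.005],0.045]
    - [[0,0,0],[0,0,0.005],0.045]
    - [[0,0,0],[0,0,0.005],0.045]
    - [[0,0,0],[0,0,0.005],0.045]
    - [[0,0,0],[0,0,0],0.045]
    - [[0,0,0],[0,0,0],0.045]
    - [[0,0,0],[0,0,0],0.045]
    - [[0,0,0],[0,0,0],0.045]
    - [[0,0,0],[0,0,0],0.045]
    - [[0,0,0],[0,0,0],0.045]

```text
time: 25.03
position: [601.3, -206.5, 70.4]
ee_rot: [0.314, 1.549, -0.314]
ft_force: [-0.3, -0.6, -2.2]
finger_gap: 52.2
```

```bash
python3 wrist.py pics/w11.png large_round_bottle ; python3 st.py
python3 - <<'E'
from h import *
im,d=manip.grab_frame('side'); v=im[:,:,::-1][200:400,270:470]; cv2.imwrite('pics/s11.png',cv2.resize(v,None,fx=3,fy=3))
E
```

```text
t 25.08 pos [ 601.4 -206.5   70.5] x [-0.001  0.    -1.   ] jawyaw -0.4 q [-0.4   0.53  1.56 -0.    1.06  0.  ] gap 51.8 F [-0.3  0.5 -3.3]
```

View pics/w11.png

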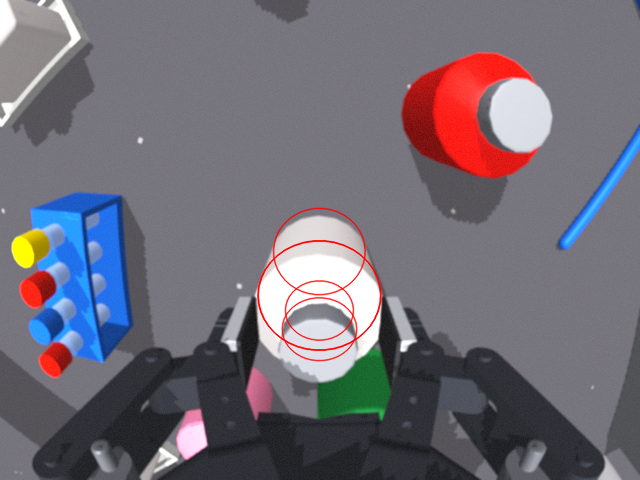

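View pics/s11.png

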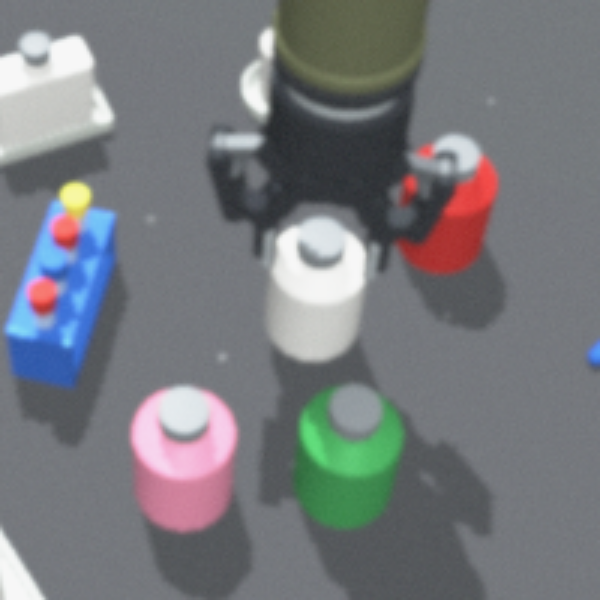

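Emit:
carry_out:
  targets:
    - [[0,0,0],[0,0,0.015],0.045]
    - [[0,0,0],[0,0,0.03],0.045]
    - [[0,0,0],[0,0,0.035],0.045]
    - [[0,0,0],[0,0,0.03],0.045]
    - [[0,0,0],[0,0,0.01],0.045]
    - [[0,0,0],[0.0009,0.018,0],0.045]
    - [[0,0,0],[0.0017,0.035,0],0.045]
    - [[0,0,0],[0.0017,0.035,0],0.045]
    - [[0,0,0],[0.0017,0.035,0],0.045]
    - [[0,0,0],[0.0017,0.035,0],0.045]

```text
time: 25.97
position: [608.9, -47.3, 190.2]
ee_rot: [0.315, 1.548, -0.314]
ft_force: [0.3, -0.3, 0.8]
finger_gap: 45.1
```

Emit:
carry_out:
  targets:
    - [[0,0,0],[0.0017,0.035,0],0.045]
    - [[0,0,0],[0.0017,0.035,0],0.045]
    - [[0,0,0],[0.0017,0.035,0],0.045]
    - [[0,0,0],[0.0017,0.035,0],0.045]
    - [[0,0,0],[0.0017,0.035,0],0.045]
    - [[0,0,0],[0.0017,0.035,0],0.045]
    - [[0,0,0],[0.0017,0.035,0],0.045]
    - [[0,0,0],[0.0012,0.026,0],0.045]
    - [[0,0,0],[0,0,0],0.045]
    - [[0,0,0],[0,0,0],0.045]

```text
time: 26.8
position: [621.9, 224.0, 189.8]
ee_rot: [0.311, 1.549, -0.312]
ft_force: [-0.9, -0.9, -0.5]
finger_gap: 45.1
```

```bash
python3 wrist.py pics/w12.png large_round_tray ; python3 st.py
```

```text
t 26.85 pos [621.9 222.6 189.9] x [-0.001 -0.001 -1.   ] jawyaw -0.398 q [ 0.28  0.45  1.36 -0.    1.33  0.68] gap 44.7 F [ 0.1 -0.1 -0.2]
```

View pics/w12.png

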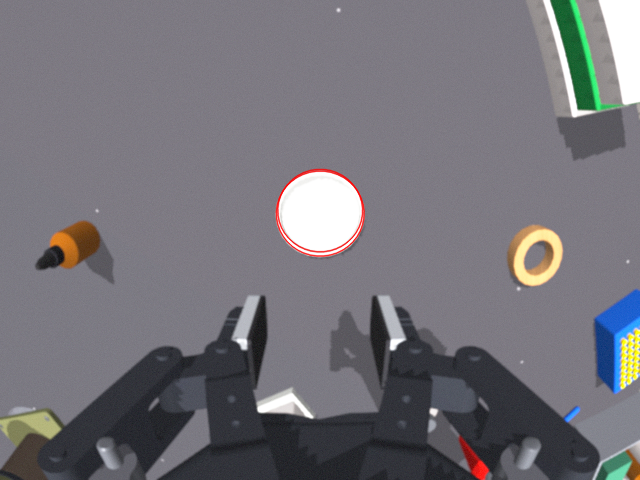

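The large bottle slipped out; the jaws are empty. I'll look for it.

Run:
```python
from h import *
for c in('top','side'):
    im,d=manip.grab_frame(c); cv2.imwrite(f'pics/{c}1.png',im[:,:,::-1]);np.save(c+'1.npy',d)
    for q in manip.regions_of(c,'large_round_bottle'):
        P,u,v=cloud(c,d,q['mask']); hi=P[:,2]>np.percentile(P[:,2],98)-6
        print(c,round(q['p'],2),q['box'],P[hi].mean(0).round(1))
```

```text
top 0.91 [415.0, 223.0, 32.5, 36.6] [ 496.5 -287.7   93.8]
top 0.9 [367.3, 191.4, 27.5, 31.3] [ 580.9 -180.5   94. ]
top 0.84 [353.8, 142.8, 27.6, 28.6] [ 705.2 -157.7   93.1]
top 0.74 [423.0, 189.1, 28.0, 32.1] [ 587.7 -309.5   94.2]
side 0.96 [369.0, 329.0, 35.6, 50.3] [ 585.4 -309.9   92.9]
side 0.82 [313.9, 327.4, 36.7, 51.0] [ 494.6 -288.5   93. ]
side 0.7 [402.1, 245.9, 30.4, 44.0] [ 703.  -157.9   92.6]
side 0.67 [345.7, 268.8, 30.4, 46.5] [ 579.2 -180.9   92.8]
```

View pics/side1.png

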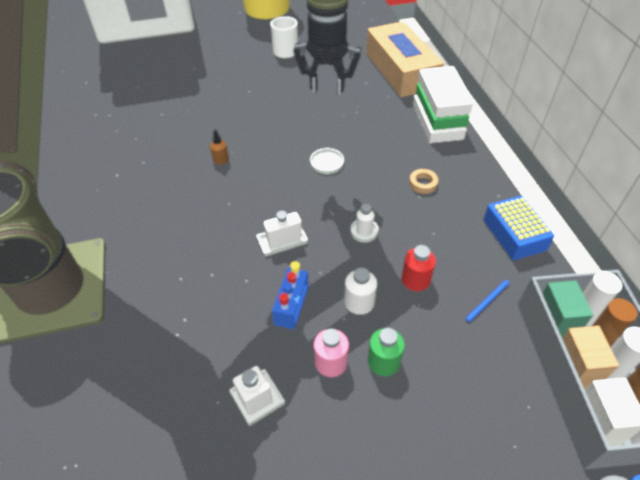

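View pics/top1.png

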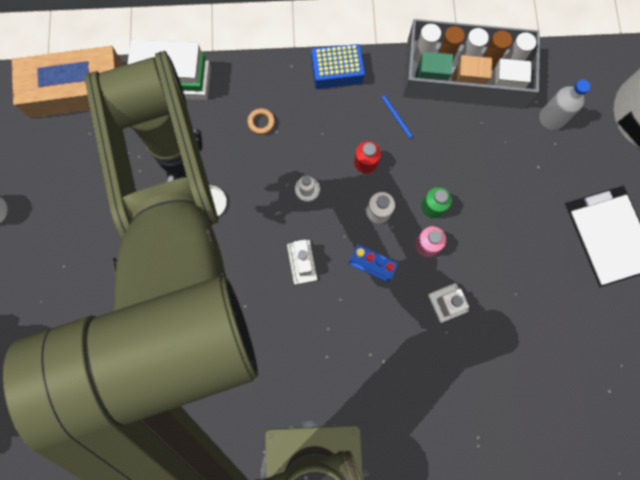

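The large bottle is still upright, now around (580,−181). It was gripped too high, on the shoulder. I'll go back, check, and grip lower and harder.

Emit:
carry_out:
  targets:
    - [[0,0,0],[-0.0016,-0.0167,0],0.085]
    - [[0,0,0],[-0.0033,-0.0349,0],0.085]
    - [[0,0,0],[-0.0033,-0.0349,0],0.085]
    - [[0,0,0],[-0.0033,-0.0349,0],0.085]
    - [[0,0,0],[-0.0033,-0.0349,0],0.085]
    - [[0,0,0],[-0.0033,-0.0349,0],0.085]
    - [[0,0,0],[-0.0033,-0.0349,0],0.085]
    - [[0,0,0],[-0.0033,-0.0349,0],0.085]
    - [[0,0,0],[-0.0033,-0.0349,0],0.085]
    - [[0,0,0],[-0.0033,-0.0349,0],0.085]
  newtons: 80

```text
time: 27.88
position: [589.7, -111.7, 191.2]
ee_rot: [0.315, 1.547, -0.315]
ft_force: [-0.6, -0.1, -0.0]
finger_gap: 85.3
```

Emit:
carry_out:
  targets:
    - [[0,0,0],[-0.0033,-0.0349,0],0.085]
    - [[0,0,0],[-0.0033,-0.0349,0],0.085]
    - [[0,0,0],[0,0,0],0.085]
    - [[0,0,0],[0,0,0],0.085]
    - [[0,0,0],[0,0,0],0.085]
    - [[0,0,0],[0,0,0],0.085]
    - [[0,0,0],[0,0,0],0.085]
    - [[0,0,0],[0,0,0],0.085]
    - [[0,0,0],[0,0,0],0.085]
    - [[0,0,0],[0,0,0],0.085]

```text
time: 28.72
position: [584.6, -177.3, 190.8]
ee_rot: [0.313, 1.548, -0.313]
ft_force: [0.4, -0.4, -0.3]
finger_gap: 85.0
```

```bash
sed -i "s/'large_round_bottle':(601.5,-206,0)/'large_round_bottle':(583.6,-178,0)/" wrist.py; python3 wrist.py pics/w13.png large_round_bottle ; python3 st.py
```

```text
t 28.77 pos [ 584.6 -177.4  190.8] x [ 0. -0. -1.] jawyaw -0.399 q [-0.36  0.38  1.48 -0.    1.29  0.03] gap 84.5 F [ 0.3  1.2 -0.4]
```

View pics/w13.png

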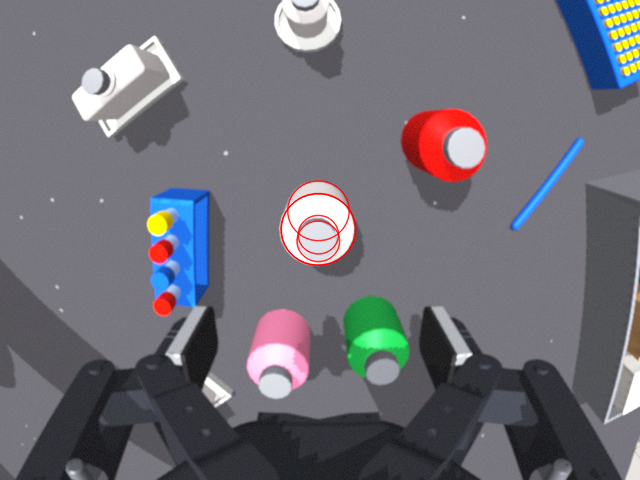

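The outline lands right on the bottle, at about (317,220). Descending to TCP z of about 41.

Emit:
carry_out:
  targets:
    - [[0,0,0],[-0.0008,-0.0006,-0.02],0.085]
    - [[0,0,0],[0,0,-0.032],0.085]
    - [[0,0,0],[0,0,-0.032],0.085]
    - [[0,0,0],[0,0,-0.03],0.085]
    - [[0,0,0],[0,0,-0.016],0.085]
    - [[0,0,0],[0,0,-0.01],0.085]
    - [[0,0,0],[0,0,-0.006],0.085]
    - [[0,0,0],[0,0,0],0.085]
    - [[0,0,0],[0,0,0],0.085]
    - [[0,0,0],[0,0,0],0.085]

```text
time: 29.6
position: [584.9, -179.2, 46.2]
ee_rot: [0.313, 1.545, -0.314]
ft_force: [-0.2, -0.8, 0.3]
finger_gap: 85.0
```

Emit:
carry_out:
  targets:
    - [[0,0,0],[0,0,-0.002],0.085]
    - [[0,0,0],[0,0,-0.002],0.085]
    - [[0,0,0],[0,0,0],0.075]
    - [[0,0,0],[0,0,0],0.065]
    - [[0,0,0],[0,0,0],0.06]
    - [[0,0,0],[0,0,0],0.055]
    - [[0,0,0],[0,0,0],0.05]
    - [[0,0,0],[0,0,0],0.05]
    - [[0,0,0],[0,0,0],0.05]
    - [[0,0,0],[0,0,0],0.05]

```text
time: 30.43
position: [583.3, -178.6, 41.9]
ee_rot: [0.314, 1.548, -0.314]
ft_force: [-3.6, 1.5, 7.2]
finger_gap: 54.7
```

Emit:
carry_out:
  targets:
    - [[0,0,0],[0,0,0],0.05]
    - [[0,0,0],[0,0,0],0.05]
    - [[0,0,0],[0,0,0],0.05]
    - [[0,0,0],[0,0,0],0.05]
    - [[0,0,0],[0,0,0],0.05]
    - [[0,0,0],[0,0,0],0.05]
    - [[0,0,0],[0,0,0],0.05]
    - [[0,0,0],[0,0,0],0.05]
    - [[0,0,0],[0,0,0],0.05]
    - [[0,0,0],[0,0,0],0.05]

```text
time: 31.27
position: [583.4, -178.7, 41.9]
ee_rot: [0.314, 1.548, -0.314]
ft_force: [-3.2, 1.1, 7.2]
finger_gap: 54.8
```

Emit:
carry_out:
  targets:
    - [[0,0,0],[0,0,0.004],0.05]
    - [[0,0,0],[0,0,0.006],0.05]
    - [[0,0,0],[0,0,0.006],0.05]
    - [[0,0,0],[0,0,0.004],0.05]
    - [[0,0,0],[0,0,0],0.05]
    - [[0,0,0],[0,0,0],0.05]
    - [[0,0,0],[0,0,0],0.05]
    - [[0,0,0],[0,0,0],0.05]
    - [[0,0,0],[0,0,0],0.05]
    - [[0,0,0],[0,0,0],0.05]

```text
time: 32.1
position: [583.4, -178.7, 60.5]
ee_rot: [0.314, 1.549, -0.314]
ft_force: [-0.1, 0.3, -2.2]
finger_gap: 54.4
```

```bash
python3 st.py
cat > held.py <<'E'
from wrist import *
import sys
o=manip.get_obs()
z0=o['position'][2]-float(sys.argv[2]); x,y=o['position'][:2]
c=manip.camera_model('wrist'); im,d=manip.grab_frame('wrist'); v=im[:,:,::-1].copy()
a=np.linspace(0,2*np.pi,60)
for r,z in((29,66),(15,92)):
    q=wproj(c,np.c_[x+r*np.cos(a),y+r*np.sin(a),z0+z+0*a]); cv2.polylines(v,[q.astype(np.int32)],True,(0,0,255),1)
print(o['time'],o['finger_gap'],o['ft_force'])
cv2.imwrite(sys.argv[1],cv2.resize(v[180:420,180:460],None,fx=2.4,fy=2.4))
E
python3 held.py pics/h1.png 41.9
```

```text
t 32.1 pos [ 583.4 -178.7   60.5] x [-0.001  0.    -1.   ] jawyaw -0.4 q [-0.37  0.51  1.63 -0.    1.    0.03] gap 54.4 F [-0.1  0.3 -2.2]
32.1 54.430336869595074 [-0.11901067  0.29001814 -2.22485972]
```

View pics/h1.png

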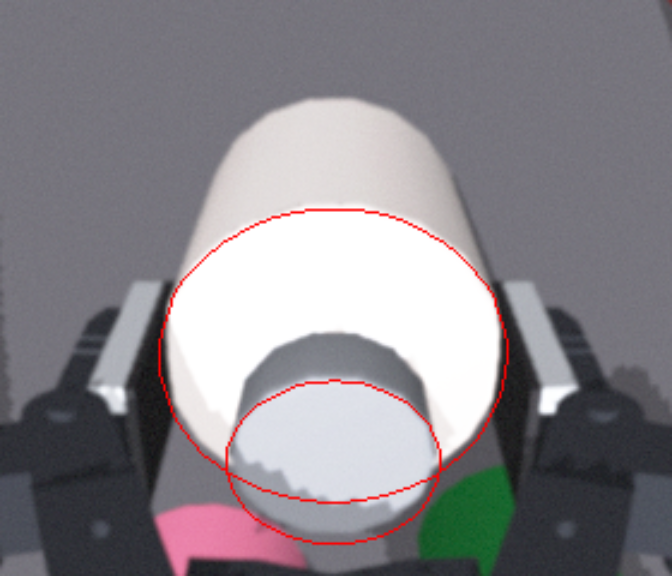

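Emit:
carry_out:
  targets:
    - [[0,0,0],[0,0,0.006],0.05]
    - [[0,0,0],[0,0,0.01],0.05]
    - [[0,0,0],[0,0,0.012],0.05]
    - [[0,0,0],[0,0,0.012],0.05]
    - [[0,0,0],[0,0,0.01],0.05]
    - [[0,0,0],[0,0,0.005],0.05]
    - [[0,0,0],[0,0,0],0.05]
    - [[0,0,0],[0,0,0],0.05]
    - [[0,0,0],[0,0,0],0.05]
    - [[0,0,0],[0,0,0],0.05]

```text
time: 32.98
position: [583.0, -178.5, 115.1]
ee_rot: [0.314, 1.549, -0.314]
ft_force: [-0.2, -1.2, -1.5]
finger_gap: 54.7
```

```bash
python3 st.py; python3 held.py pics/h2.png 41.9
```

```text
t 32.98 pos [ 583.  -178.5  115.1] x [-0.001  0.001 -1.   ] jawyaw -0.4 q [-0.37  0.45  1.57  0.    1.12  0.03] gap 54.7 F [-0.2 -1.2 -1.5]
32.9833 54.68025655857515 [-0.18396288 -1.22112858 -1.5184298 ]
```

View pics/h2.png

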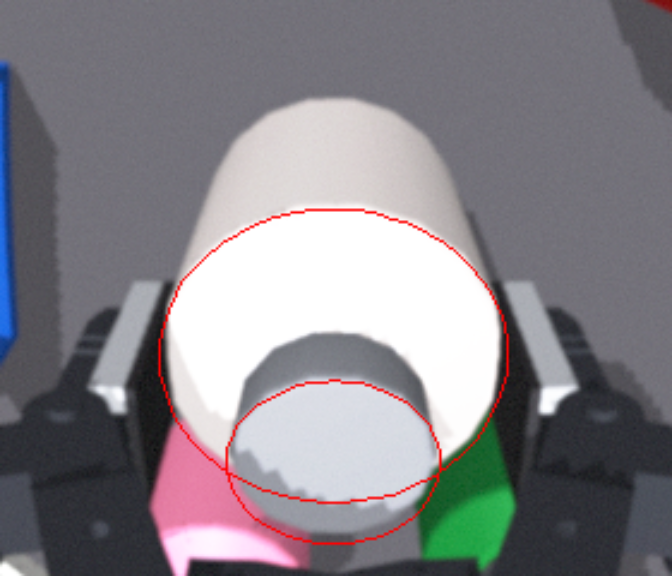

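Identical to the previous view, so it is held firmly. Raise and carry across gently.

Emit:
carry_out:
  targets:
    - [[0,0,0],[0,0,0.008],0.05]
    - [[0,0,0],[0,0,0.014],0.05]
    - [[0,0,0],[0,0,0.014],0.05]
    - [[0,0,0],[0,0,0.009],0.05]
    - [[0,0,0],[0.0005,0.005,0],0.05]
    - [[0,0,0],[0.0015,0.014,0],0.05]
    - [[0,0,0],[0.002,0.021,0],0.05]
    - [[0,0,0],[0.0025,0.026,0],0.05]
    - [[0,0,0],[0.0025,0.026,0],0.05]
    - [[0,0,0],[0.0025,0.026,0],0.05]

```text
time: 33.87
position: [594.1, -58.3, 159.6]
ee_rot: [0.315, 1.55, -0.314]
ft_force: [0.6, -0.1, -2.1]
finger_gap: 54.5
```

Emit:
carry_out:
  targets:
    - [[0,0,0],[0.0025,0.026,0],0.05]
    - [[0,0,0],[0.0025,0.026,0],0.05]
    - [[0,0,0],[0.0025,0.026,0],0.05]
    - [[0,0,0],[0.0025,0.026,0],0.05]
    - [[0,0,0],[0.0025,0.026,0],0.05]
    - [[0,0,0],[0.0025,0.026,0],0.05]
    - [[0,0,0],[0.0025,0.026,0],0.05]
    - [[0,0,0],[0.0025,0.026,0],0.05]
    - [[0,0,0],[0.0025,0.026,0],0.05]
    - [[0,0,0],[0.0025,0.022,0],0.05]

```text
time: 34.7
position: [618.4, 198.3, 159.5]
ee_rot: [0.313, 1.551, -0.313]
ft_force: [-0.4, -0.2, -1.8]
finger_gap: 54.7
```

Emit:
carry_out:
  targets:
    - [[0,0,0],[0.002,0.015,0],0.05]
    - [[0,0,0],[0.001,0.008,0],0.05]
    - [[0,0,0],[0,0.003,0],0.05]
    - [[0,0,0],[0,0,0],0.05]
    - [[0,0,0],[0,0,0],0.05]
    - [[0,0,0],[0,0,0],0.05]
    - [[0,0,0],[0,0,0],0.05]
    - [[0,0,0],[0,0,0],0.05]
    - [[0,0,0],[0,0,0],0.05]
    - [[0,0,0],[0,0,0],0.05]

```text
time: 35.53
position: [623.2, 220.7, 161.0]
ee_rot: [0.314, 1.548, -0.314]
ft_force: [0.2, -0.4, -2.4]
finger_gap: 54.4
```

```bash
python3 st.py; python3 wrist.py pics/w14.png large_round_tray
```

```text
t 35.53 pos [623.2 220.7 161. ] x [ 0.  0. -1.] jawyaw -0.401 q [0.28 0.47 1.4  0.   1.27 0.68] gap 54.4 F [ 0.2 -0.4 -2.4]
```

View pics/w14.png

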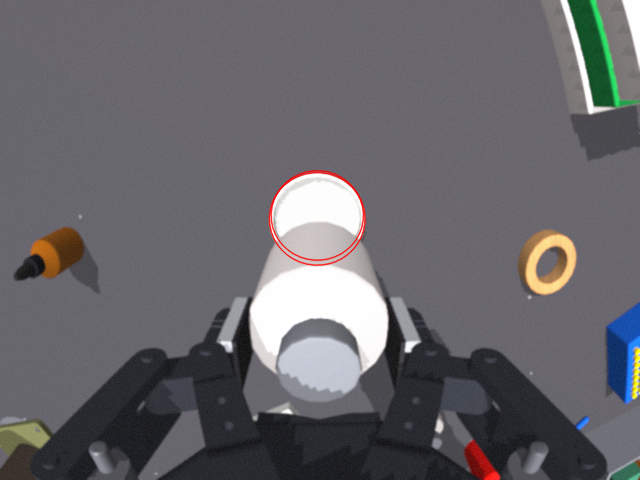

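Emit:
carry_out:
  targets:
    - [[0,0,0],[-0.001,0.0018,-0.01],0.05]
    - [[0,0,0],[0,0,-0.02],0.05]
    - [[0,0,0],[0,0,-0.024],0.05]
    - [[0,0,0],[0,0,-0.024],0.05]
    - [[0,0,0],[0,0,-0.018],0.05]
    - [[0,0,0],[0,0,-0.01],0.05]
    - [[0,0,0],[0,0,-0.005],0.05]
    - [[0,0,0],[0,0,-0.002],0.05]
    - [[0,0,0],[0,0,0],0.05]
    - [[0,0,0],[0,0,0],0.05]

```text
time: 36.42
position: [623.1, 223.4, 48.9]
ee_rot: [0.315, 1.546, -0.313]
ft_force: [-0.1, 0.0, -1.9]
finger_gap: 54.5
```

Emit:
carry_out:
  targets:
    - [[0,0,0],[0,0,-0.001],0.05]
    - [[0,0,0],[0,0,-0.001],0.05]
    - [[0,0,0],[0,0,0],0.05]
    - [[0,0,0],[0,0,0],0.05]
    - [[0,0,0],[0,0,0],0.05]
    - [[0,0,0],[0,0,0],0.05]
    - [[0,0,0],[0,0,0],0.05]
    - [[0,0,0],[0,0,0],0.05]
    - [[0,0,0],[0,0,0],0.05]
    - [[0,0,0],[0,0,0],0.05]

```text
time: 37.25
position: [622.1, 223.1, 45.8]
ee_rot: [0.314, 1.548, -0.314]
ft_force: [-0.3, -0.1, -2.8]
finger_gap: 54.5
```

Emit:
carry_out:
  targets:
    - [[0,0,0],[0,0,-0.0008],0.05]
    - [[0,0,0],[0,0,-0.0008],0.05]
    - [[0,0,0],[0,0,0],0.05]
    - [[0,0,0],[0,0,0],0.05]
    - [[0,0,0],[0,0,0],0.05]
    - [[0,0,0],[0,0,0],0.05]
    - [[0,0,0],[0,0,0],0.05]
    - [[0,0,0],[0,0,0],0.05]
    - [[0,0,0],[0,0,0],0.05]
    - [[0,0,0],[0,0,0],0.05]

```text
time: 38.08
position: [622.3, 223.2, 44.9]
ee_rot: [0.314, 1.547, -0.313]
ft_force: [-1.7, -0.4, 5.6]
finger_gap: 54.9
```

Touched down: force is +5.6 N. Release and rise.

Emit:
carry_out:
  targets:
    - [[0,0,0],[0,0,0],0.06]
    - [[0,0,0],[0,0,0],0.065]
    - [[0,0,0],[0,0,0],0.07]
    - [[0,0,0],[0,0,0],0.08]
    - [[0,0,0],[0,0,0],0.085]
    - [[0,0,0],[0,0,0],0.085]
    - [[0,0,0],[0,0,0.015],0.085]
    - [[0,0,0],[0,0,0.03],0.085]
    - [[0,0,0],[0,0,0.035],0.085]
    - [[0,0,0],[0,0,0.035],0.085]

```text
time: 38.92
position: [621.3, 222.8, 159.4]
ee_rot: [0.313, 1.55, -0.315]
ft_force: [1.2, 0.2, 1.0]
finger_gap: 85.2
```

Emit:
carry_out:
  targets:
    - [[0,0,0],[0,0,0.035],0.085]
    - [[0,0,0],[-0.012,0.036,0.01],0.085]
    - [[0,0,0],[-0.012,0.036,0],0.085]
    - [[0,0,0],[-0.012,0.036,0],0.085]
    - [[0,0,0],[-0.012,0.036,0],0.085]
    - [[0,0,0],[-0.012,0.036,0],0.085]
    - [[0,0,0],[-0.012,0.036,0],0.085]
    - [[0,0,0],[-0.012,0.036,0],0.085]
    - [[0,0,0],[0,0,0],0.085]
    - [[0,0,0],[0,0,0],0.085]

```text
time: 39.75
position: [536.8, 477.3, 203.6]
ee_rot: [0.31, 1.549, -0.311]
ft_force: [0.1, 0.2, -0.6]
finger_gap: 85.0
```

```bash
python3 st.py
python3 - <<'E'
from h import *
import pickle
names=["large_round_bottle","small_round_bottle","square_bottle","flat_bottle","tube_rack","dropper_bottle"]
for c in('top','side'):
    im,d=manip.grab_frame(c); cv2.imwrite(f'pics/{c}2.png',im[:,:,::-1]);np.save(c+'2.npy',d)
    for n in names:
      for q in manip.regions_of(c,n):
        P,u,v=cloud(c,d,q['mask'])
        if len(P)==0: continue
        hi=P[:,2]>np.percentile(P[:,2],98)-6
        print(c,n,round(q['p'],2),q['box'],P[hi].mean(0).round(1))
E
```

```text
t 39.75 pos [536.8 477.3 203.6] x [-0. -0. -1.] jawyaw -0.396 q [0.67 0.52 1.2  0.   1.42 1.06] gap 85.0 F [ 0.1  0.2 -0.6]
top large_round_bottle 0.93 [354.9, 142.7, 28.7, 30.2] [ 705.3 -157.9   93.4]
top large_round_bottle 0.9 [415.9, 224.5, 29.1, 32.9] [ 496.  -287.7   93.9]
top large_round_bottle 0.78 [191.1, 182.6, 28.6, 32.6] [620.8 220.4  96. ]
top large_round_bottle 0.69 [421.3, 189.4, 32.9, 30.5] [ 587.8 -309.8   93.4]
top small_round_bottle 0.82 [301.3, 174.9, 13.2, 22.0] [642.6 -13.   77. ]
top square_bottle 0.61 [437.3, 288.9, 31.6, 27.1] [ 354.9 -323.3   91.9]
top flat_bottle 0.82 [296.6, 244.2, 13.9, 30.3] [471.7   3.4  86.3]
top tube_rack 0.59 [353.3, 247.6, 43.1, 36.5] [ 452.3 -157.6   83. ]
top dropper_bottle 0.59 [167.3, 297.7, 15.8, 22.1] [372.8 295.   88.3]
side large_round_bottle 0.84 [312.1, 329.0, 38.4, 50.1] [ 494.5 -288.4   93. ]
side large_round_bottle 0.82 [367.2, 329.7, 39.0, 45.9] [ 585.6 -309.7   92.8]
side large_round_bottle 0.75 [401.2, 245.6, 34.3, 44.1] [ 703.  -158.    92.5]
side large_round_bottle 0.62 [315.3, 125.1, 23.8, 47.3] [618.6 220.3  95.6]
side small_round_bottle 0.68 [356.9, 205.2, 17.5, 30.1] [640.3 -13.4  77.7]
side square_bottle 0.81 [229.4, 366.9, 43.8, 47.8] [ 353.8 -323.8   92.1]
side flat_bottle 0.91 [262.0, 210.4, 36.1, 37.3] [469.7   2.9  85.9]
side flat_bottle 0.24 [230.2, 368.3, 42.0, 49.7] [ 353.7 -323.7   92.1]
side tube_rack 0.64 [274.3, 262.5, 33.5, 67.3] [ 451.6 -155.7   82.8]
side tube_rack 0.33 [263.0, 210.6, 37.4, 38.0] [469.8   2.8  85.9]
side dropper_bottle 0.8 [207.8, 130.2, 18.8, 35.2] [370.8 294.6  86. ]
```

View pics/side2.png

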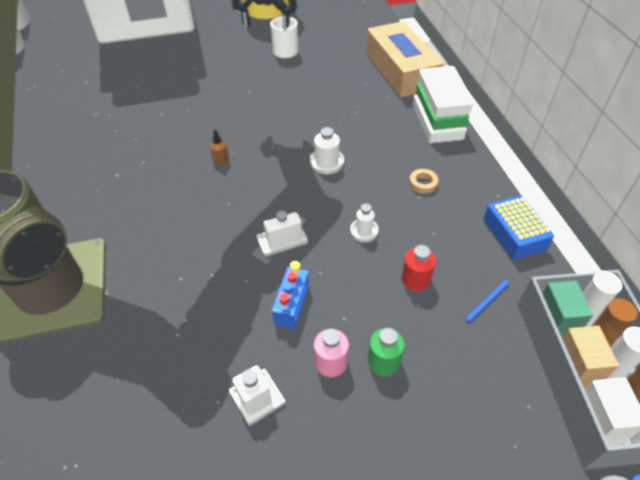

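View pics/top2.png

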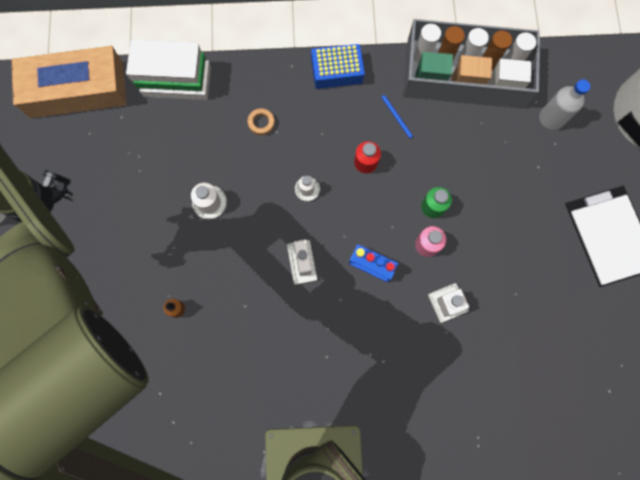

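Run:
```python
from bench import manip
print(manip.hand_in())
```

```text
the job is handed in; nothing more can be done
None
```

I put all four white bottles upright in their own trays and handed the job in at about 40 s of the 122 s allowed. The hand-in reports no verdict.

- **One mishap:** on the first try I gripped the large round bottle too high, on its shoulder. It slipped out of the jaws and landed upright about 33 mm away. I found it again, gripped it lower and harder, and placed it.
- **Heights:** in the last side pictures the cap tops were at about 96, 78, 92 and 86 mm for the large, small, square and flat bottles. Each is the bottle's height plus the 3 mm tray floor, to within about 1 mm, so all four rest on their tray floors.
- **Centring:** I estimate each bottle is within about 4 mm of its tray's centre (limit 13 mm). The two fixed cameras disagreed by up to about 6 mm on some positions, so I averaged them and checked that against the wrist camera, which agreed to about 1 mm.
- **Bystanders:** the rack and the dropper bottle read within about 2 mm of their starting positions.
- **Arm:** it ended clear of everything, with the gripper open and no force on the wrist.

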